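Unstack the oil-sample carriers onto their autosampler loading trays

ROBOT

A 6-joint arm with a two-finger parallel gripper is mounted at the origin on the work surface. World frame = base frame: x ahead of the robot, y to its left, z up, the work surface at z = 0. Lengths are in m, angles in rad, forces in N, time in s.
With the tool pointing down it reaches from about 0.35 to 0.775 m from the base axis. Payload 5.5 kg.
Tool frame: the origin (TCP) lies at the very end of the fingers, on their centre line; the grasp point (between the pads) lies 19 mm behind it; z points along the fingers, x is the direction in which the jaws open and shut, and the axes are right-handed (so a half turn about z gives the same grasp; the last joint's range is limited). The gripper opens to 85 mm and grips with 20 to 120 N. Pads are 22 mm wide; open, the fingers measure 114 mm over their backs; the gripper's body (76 mm by 85 mm) begins 54 mm behind the grasp point. The pads swing forward as they close: fully open they stand 13 mm farther back than shut.
Start: joints at [1.191, 0.313, 0.046, 1.304, 0, 1.431], TCP at [0.137, 0.559, 0.231] pointing down, gripper open.
Joint ranges: [-2.76, 2.76], [-0.86, 1.69], [-1.03, 1.26], [-2.2, 2.34], [-1.47, 1.5], [-3.14, 3.14]. Speed limits (rad/s): [2.57, 2.57, 3.14, 3.14, 3.14, 3.14].

INTERFACE

Orientations are given as a unit quaternion [w, x, y, z].
In Python, from workcell import env gives the robot as it stands.
- The arm moves only by the shell command python3 -m inch 'ROWS' [FORCE]. ROWS is JSON, a list of rows, each a list of 7 numbers: the turn, a rotation vector about the tool's x, y, z each as a share of 8 degrees, from -1 to 1, then the shift along the tool's x, y, z each as a share of 0.05 m, from -1 to 1, then the closure, from 0 (fully open) to 1 (shut). A call has 1 to 12 rows; each row shifts and turns the commanded pose from where the row before left it, along the tool's axes as they then stand; what a row does not reach is not made up. A row lasts 1/10 s, in which the tool goes at most 50 mm and 8.59 degrees, less where a joint would pass 70% of its speed; a pose out of reach is approached as far as the arm can. A call with a number of a shift or a turn outside -1 to 1 is refused whole. A call with a gripper value outside its range is refused whole. The fingers move at their own pace and stop on an object; FORCE is the grip in N (left out, the last holds). Time passes only in rows, so rows that do not move let the fingers close. It gives the time, the measured TCP pose, the force and the opening at its end, in the units of the state.
- env.get_state(): the state, without advancing time (a new reading comes with each control period).
- env.read_camera(name): name is "scene" or "side" or "wrist"; returns the picture (384x512x3 uint8, red, green, blue); there is no depth.
- env.calibration(name): a dict with "fx", "fy", "cx", "cy" (pixels), "rvec" (rotation vector, rad) and "tvec" (3), from world to camera coordinates, as OpenCV has them; the wrist camera has in their place "hand_eye" (4x4, takes a point from camera to tool coordinates, whose origin is the TCP and whose axes are the tool frame's). Camera axes: x right, y down, z forward; pixel columns grow to the right and rows downward; lengths in m; the calibration is good to about 2 mm. A picture is of the moment at which its call begins: read the wrist's pose just before it. calibration takes no time and is no camera call.
- env.hand_in(): hands the job in, once; it reports no verdict.
The state is a dict: "clock": time; "joint_pos": joint angles; "qvel": joint speeds; "tau": joint torques, N m; "tcp_pos": TCP position; "orientation": TCP orientation; "wrist_force": force on the tool from outside, world axes, zero at the start; "ft_torque": the same for the moment, N m; "finger_gap": finger opening in m.
Only numpy, scipy, OpenCV 4.12 (cv2) and the standard library are available. Lean on these libraries where they do the work, as an engineer would, in place of code of your own. Each camera call takes 0.05 s, during which the arm holds its last target.

TASK

The steel carriers of oil samples have come in stacked two high on the delivery tray: take the stacks apart and load each carrier into the loading tray made for its size, standing flat on the plate inside its four corner guides. Keep the carriers upright and set them down gently, not dropped, and leave the open beaker standing where it is.

Things in the scene. Friction and masses are not known exactly. Their poses are not given: they have to be found in the camera images.
- long_jar_carrier: Loose steel carrier, 166 x 46 mm, holding four wide capped jars (38 mm across) in a single row, fixed in it. Upright side walls 26 mm high; caps end 46 mm above the underside. x along its length; either way round will do. Origin: centre of underside. Starts at the bottom of a stack, on the delivery tray's 3 mm floor, a short carrier on its caps. Up to 0.6 kg.
- long_vial_carrier: Loose steel carrier, 122 x 64 mm, holding eight capped vials (27 mm across) in two rows of four, fixed in it. Upright side walls 26 mm high; caps end 46 mm above the underside. x along its length; either way round will do. Origin: centre of underside. Starts at the bottom of a stack, on the delivery tray's 3 mm floor, a short carrier on its caps. Up to 0.55 kg.
- short_jar_carrier: Loose steel carrier, 88 x 46 mm, holding two wide capped jars (38 mm across) in a single row, fixed in it. Upright side walls 26 mm high; caps end 46 mm above the underside. x along its length; either way round will do. Origin: centre of underside. Starts on the caps of either long carrier, underside 49 mm above the bench. Up to 0.35 kg.
- short_vial_carrier: Loose steel carrier, 64 x 64 mm, holding four capped vials (27 mm across), two by two, fixed in it. Upright side walls 26 mm high; caps end 46 mm above the underside. Square: any quarter turn will do. Origin: centre of underside. Starts on the caps of either long carrier, underside 49 mm above the bench. Up to 0.3 kg.
- long_jar_tray: Fixed loading tray for the long_jar_carrier: aluminium plate 194 x 74 mm, with an 18 mm pull tab at +x. White corner guides, 10 mm high, 13 mm along each side, bound a pocket 182 x 62 mm (8 mm play all round); sides open between guides. Pocket floor 10 mm above the bench. Origin: plate centre, on the bench; x along the length.
- long_vial_tray: Fixed loading tray for the long_vial_carrier: aluminium plate 150 x 92 mm, with an 18 mm pull tab at +x. White corner guides, 10 mm high, 13 mm along each side, bound a pocket 138 x 80 mm (8 mm play all round); sides open between guides. Pocket floor 10 mm above the bench. Origin: plate centre, on the bench; x along the length.
- short_jar_tray: Fixed loading tray for the short_jar_carrier: aluminium plate 116 x 74 mm, with an 18 mm pull tab at +x. White corner guides, 10 mm high, 13 mm along each side, bound a pocket 104 x 62 mm (8 mm play all round); sides open between guides. Pocket floor 10 mm above the bench. Origin: plate centre, on the bench; x along the length.
- short_vial_tray: Fixed loading tray for the short_vial_carrier: aluminium plate 92 x 92 mm, with an 18 mm pull tab at +x. White corner guides, 10 mm high, 13 mm along each side, bound a pocket 80 x 80 mm (8 mm play all round); sides open between guides. Pocket floor 10 mm above the bench. Origin: plate centre, on the bench; x along the tab axis.
- beaker: Open glass beaker, 52 mm across the rim and 72 mm tall, standing on the bench beside the delivery tray, between it and the loading trays on its left or right; to be left standing. Origin: centre of its underside.

How it is judged:
At the end, for the whole second after the job is handed in: Each carrier stands flat on the floor of its own loading tray, centres within 12 mm, in line within 0.22 rad (square one: 0.35 rad, any quarter turn), tilt under 0.06 rad, released and at rest; the beaker stands within 30 mm of where it was (horizontal distance between long_jar_carrier and long_jar_tray below 0.012 m and z of long_jar_carrier in the frame of long_jar_tray between 0.006 and 0.014 m and angle between each of long_jar_carrier, long_vial_carrier, short_jar_carrier, short_vial_carrier's own z axis and vertical below 0.06 rad and linear speed of each of long_jar_carrier, long_vial_carrier, short_jar_carrier, short_vial_carrier below 0.02 m/s and angular speed of each of long_jar_carrier, long_vial_carrier, short_jar_carrier, short_vial_carrier below 0.1 rad/s and angle between the x axis of long_jar_carrier and the x axis of long_jar_tray, either way round below 0.22 rad and horizontal distance between long_vial_carrier and long_vial_tray below 0.012 m and z of long_vial_carrier in the frame of long_vial_tray between 0.006 and 0.014 m and angle between the x axis of long_vial_carrier and the x axis of long_vial_tray, either way round below 0.22 rad and horizontal distance between short_jar_carrier and short_jar_tray below 0.012 m and z of short_jar_carrier in the frame of short_jar_tray between 0.006 and 0.014 m and angle between the x axis of short_jar_carrier and the x axis of short_jar_tray, either way round below 0.22 rad and horizontal distance between short_vial_carrier and short_vial_tray below 0.012 m and z of short_vial_carrier in the frame of short_vial_tray between 0.006 and 0.014 m and (angle between the x axis of short_vial_carrier and the x axis of short_vial_tray, either way round below 0.35 rad or angle between the x axis of short_vial_carrier and the y axis of short_vial_tray, either way round below 0.35 rad) and angle between beaker's own z axis and vertical below 0.1 rad and distance of beaker from where it was at the start of the episode below 0.03 m); the robot touches nothing.
It fails at once if a carrier is tipped by more than 35 degrees (angle between any of long_jar_carrier, long_vial_carrier, short_jar_carrier, short_vial_carrier's own z axis and vertical above 0.61 rad).
It fails at once if a carrier is dropped into its loading tray (faster than 0.45 m/s in the last 25 mm) ((horizontal distance between long_jar_carrier and long_jar_tray below 0.02 m and z of long_jar_carrier in the frame of long_jar_tray below 0.035 m and linear speed of long_jar_carrier above 0.45 m/s) or (horizontal distance between long_vial_carrier and long_vial_tray below 0.02 m and z of long_vial_carrier in the frame of long_vial_tray below 0.035 m and linear speed of long_vial_carrier above 0.45 m/s) or (horizontal distance between short_jar_carrier and short_jar_tray below 0.02 m and z of short_jar_carrier in the frame of short_jar_tray below 0.035 m and linear speed of short_jar_carrier above 0.45 m/s) or (horizontal distance between short_vial_carrier and short_vial_tray below 0.02 m and z of short_vial_carrier in the frame of short_vial_tray below 0.035 m and linear speed of short_vial_carrier above 0.45 m/s)).
It fails at once if the beaker is tipped or pushed more than 30 mm (angle between beaker's own z axis and vertical above 0.35 rad or distance of beaker from where it was at the start of the episode above 0.03 m).
It also fails if it takes over 112 s, if anything falls off the work surface, if the arm or the gripper's body presses on something with over 40 N, if the wrist force passes 120 N, or if a joint passes its speed limit or range.

## Working session

There is one attempt and no reset: what is moved stays moved. The work goes in short steps, Python scripts to look and compute and a shell command to move; the robot and the scene stay as the last step left them, time stands still between calls to the robot, and variables do not carry over. Pictures are saved under pics/ and viewed, and the job is handed in when it is done.

```bash
ls; mkdir -p pics; python3 - <<'E'
from workcell import env
import cv2
s=env.get_state();print(s)
for n in ("scene","side","wrist"):
    cv2.imwrite(f"pics/{n}0.png",env.read_camera(n)[:,:,::-1]);print(n,env.calibration(n))
E
```

```text
pics
{'clock': 0.0, 'joint_pos': array([1.19139032e+00, 3.13989825e-01, 4.49502753e-02, 1.30356575e+00,
       2.95588067e-05, 1.43117965e+00]), 'qvel': array([ 0.00085463, -0.00183837, -0.00189498, -0.00062492,  0.00111277,
       -0.00128175]), 'tau': array([-3.64337839e-04, -4.80622065e+01,  2.98535371e+01,  1.93651300e-02,
        1.44396716e-05,  1.35828739e-05]), 'tcp_pos': array([0.13638097, 0.55806831, 0.23040313]), 'orientation': array([ 4.41251342e-04,  7.86605682e-01,  6.17455005e-01, -7.89689459e-04]), 'wrist_force': array([-0.31923702, -0.78076804, -0.2520377 ]), 'ft_torque': array([ 0.00582995, -0.02047891,  0.02661151]), 'finger_gap': 0.08543232027300815}
scene {'fx': 475.846493250359, 'fy': 475.846493250359, 'cx': 248.80948066789608, 'cy': 190.1179218783, 'rvec': array([ 0.96457396,  2.25674608, -1.26996716]), 'tvec': array([ 0.35159596, -0.14789924,  1.71203762])}
side {'fx': 433.6038499298302, 'fy': 433.6038499298302, 'cx': 254.4687155110025, 'cy': 191.88381140873418, 'rvec': array([ 0.34802283, -2.70987561,  1.35113318]), 'tvec': array([0.5075778 , 0.13838621, 1.10247439])}
wrist {'fx': 303.7358997048302, 'fy': 303.7358997048302, 'cx': 256.1733922445708, 'cy': 184.28872908818664, 'hand_eye': array([[ 9.99999872e-01, -2.50665825e-04,  4.38716067e-04,
        -2.23320609e-04],
       [ 1.01716519e-04,  9.50360830e-01,  3.11149935e-01,
        -7.95292203e-02],
       [-4.94933220e-04, -3.11149851e-01,  9.50360734e-01,
        -1.41290058e-01],
       [ 0.00000000e+00,  0.00000000e+00,  0.00000000e+00,
         1.00000000e+00]])}
```

View pics/scene0.png

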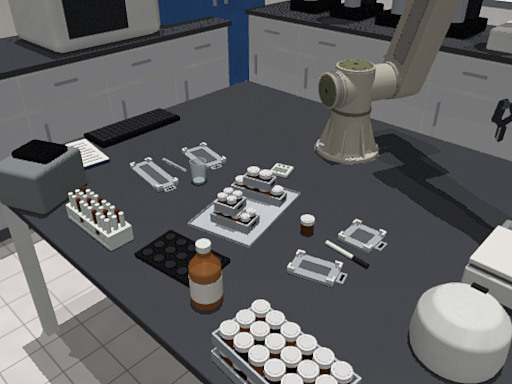

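View pics/side0.png

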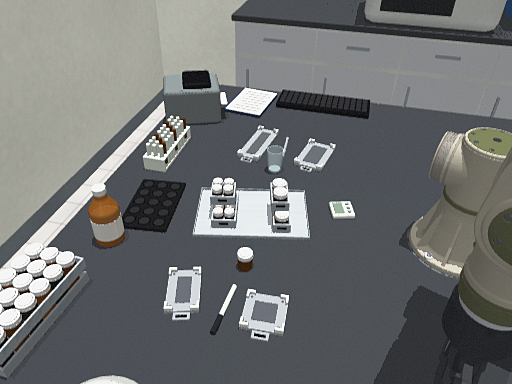

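View pics/wrist0.png

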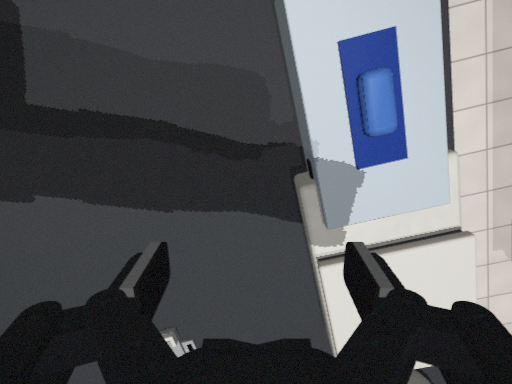

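```bash
cat > h.py <<'E'
import numpy as np,cv2
from scipy.spatial.transform import Rotation as R
from workcell import env
def ray(n,px,st=None):
    c=env.calibration(n)
    d=np.array([(px[0]-c['cx'])/c['fx'],(px[1]-c['cy'])/c['fy'],1.])
    if n=='wrist':
        st=st or env.get_state()
        q=st['orientation'];Rt=R.from_quat([q[1],q[2],q[3],q[0]]).as_matrix()
        H=c['hand_eye'];return st['tcp_pos']+Rt@H[:3,3],Rt@H[:3,:3]@d
    Rm=cv2.Rodrigues(c['rvec'])[0]
    return -Rm.T@c['tvec'],Rm.T@d
def hit(n,px,z,st=None):
    o,d=ray(n,px,st);return o+d*(z-o[2])/d[2]
def crop(n,img,x0,y0,x1,y1,name,s=None):
    s=s or min(800/(x1-x0),600/(y1-y0))
    cv2.imwrite(f"pics/{name}.png",cv2.resize(img[y0:y1,x0:x1,::-1],None,fx=s,fy=s,interpolation=cv2.INTER_CUBIC))
    return s
E
python3 - <<'E'
from h import *
a=cv2.imread("pics/scene0.png")[:,:,::-1];b=cv2.imread("pics/side0.png")[:,:,::-1]
print(crop('s',a,180,150,310,245,"c1"),crop('s',b,180,165,320,245,"c2"))
print(crop('s',a,120,130,240,200,"c3"),crop('s',b,150,255,300,345,"c4"),crop('s',b,225,115,345,190,"c5"),crop('s',a,280,210,400,295,"c6"))
E
```

```text
6.153846153846154 5.714285714285714
6.666666666666667 5.333333333333333 6.666666666666667 6.666666666666667
```

View pics/c1.png

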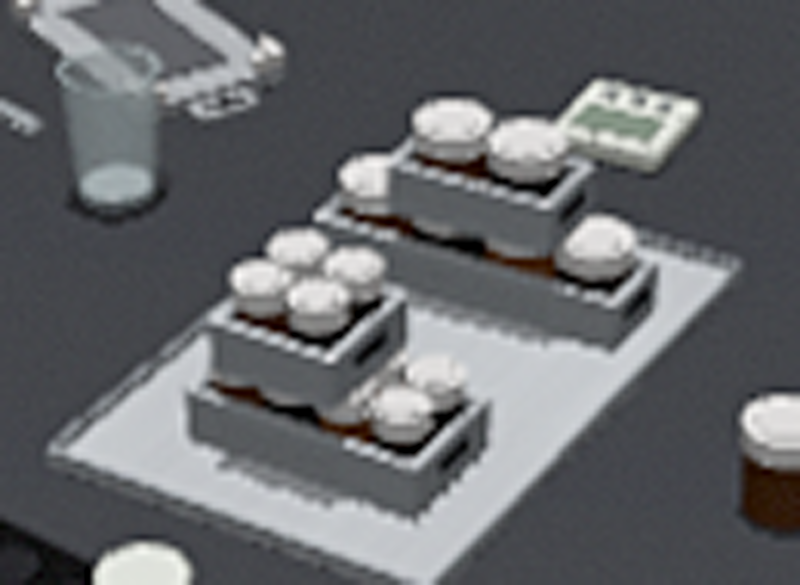

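View pics/c2.png

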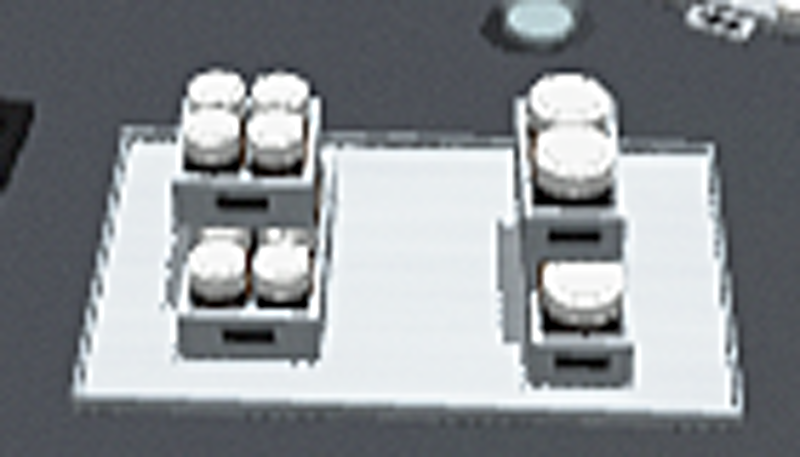

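View pics/c5.png

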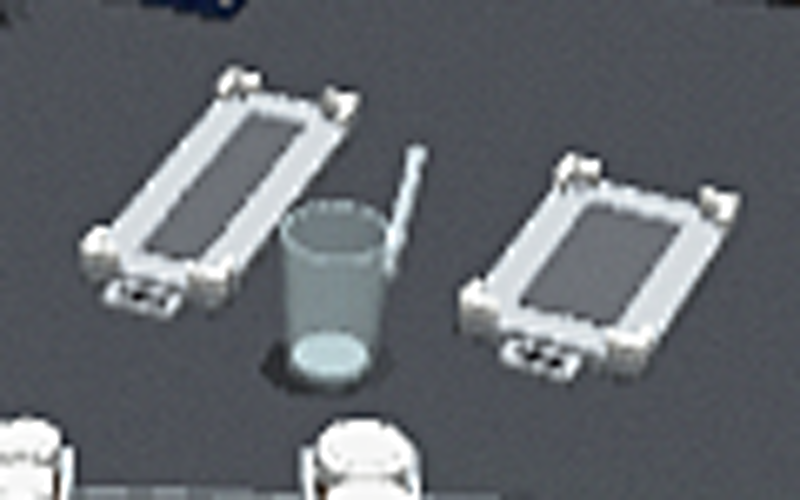

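View pics/c4.png

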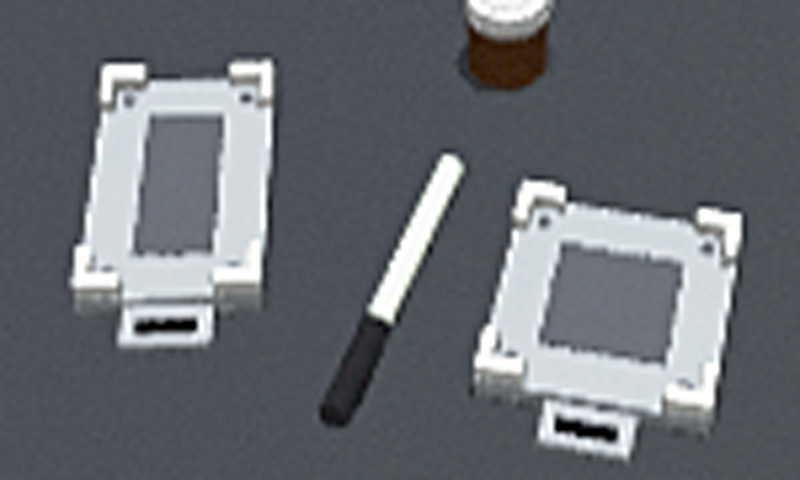

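```bash
python3 - <<'E'
from h import *
def tr(name,pts,s,o,cam='side',z=.02):
    P=[hit(cam,(p[0]/s+o[0]-.5+.5/s,p[1]/s+o[1]-.5+.5/s),z)[:2] for p in pts]
    P=np.array(P);c=P.mean(0)
    L=np.linalg.norm
    print(name,c.round(4),"far/near edge",L(P[0]-P[1]).round(3),L(P[2]-P[3]).round(3),"sides",L(P[0]-P[2]).round(3),L(P[1]-P[3]).round(3))
    d=(P[2]+P[3]-P[0]-P[1]);e=P[1]+P[3]-P[0]-P[2]
    print('  tabdir',np.degrees(np.arctan2(d[1],d[0])).round(1),'cross',np.degrees(np.arctan2(e[1],e[0])).round(1))
tr('A',[(222,68),(357,97),(82,232),(225,268)],6.6667,(225,115))
tr('B',[(560,155),(740,192),(463,288),(652,335)],6.6667,(225,115))
tr('C',[(104,64),(272,62),(74,280),(262,284)],5.3333,(150,255))
tr('D',[(522,183),(742,212),(477,365),(716,402)],5.3333,(150,255))
f=lambda p,s,o:(p[0]/s+o[0]-.5+.5/s,p[1]/s+o[1]-.5+.5/s)
def P(n,p,s,o,z): return hit(n,f(p,s,o),z)[:2].round(4)
c2=(5.714,(180,165))
print('beaker base',P('side',(330,362),6.6667,(225,115),0), P('scene',(118,200),6.1538,(180,150),0))
for nm,p,z in [('sv',(216,88),.095),('sv',(280,88),.095),('sv',(213,122),.095),('sv',(276,123),.095),('sj',(570,95),.095),('sj',(576,145),.095),('lj',(581,282),.049),('lv',(217,257),.049),('lv',(282,257),.049)]:
    print(nm,P('side',p,*c2,z))
c1=(6.1538,(180,150))
for nm,p,z in [('sv',(298,245),.095),('sv',(355,265),.095),('sv',(262,277),.095),('sv',(320,297),.095),('sj',(453,117),.095),('sj',(528,140),.095),('lj',(600,238),.049),('lj',(366,172),.049),('lv',(436,375),.049),('lv',(402,407),.049)]:
    print(nm,P('scene',p,*c1,z))
E
```

```text
A [ 0.5999 -0.3541] far/near edge 0.077 0.077 sides 0.184 0.186
  tabdir 81.7 cross 170.9
B [ 0.4019 -0.3322] far/near edge 0.094 0.094 sides 0.141 0.146
  tabdir 79.3 cross 171.4
C [0.6073 0.3149] far/near edge 0.073 0.074 sides 0.115 0.118
  tabdir 107.6 cross -165.3
D [0.4191 0.3274] far/near edge 0.091 0.092 sides 0.091 0.092
  tabdir 94.2 cross -175.0
beaker base [ 0.5151 -0.22  ] [ 0.5189 -0.2101]
sv [0.6241 0.0109]
sv [0.5955 0.0029]
sv [0.6171 0.0366]
sv [0.5893 0.0297]
sj [ 0.4641 -0.0279]
sj [0.4537 0.0094]
lj [0.4409 0.049 ]
lv [0.6042 0.0755]
lv [0.5758 0.0677]
sv [0.5922 0.0049]
sv [0.5868 0.0353]
sv [0.6215 0.0128]
sv [0.6156 0.0429]
sj [ 0.4601 -0.0258]
sj [0.4522 0.0154]
lj [0.4382 0.0494]
lj [ 0.4698 -0.076 ]
lv [0.5755 0.0733]
lv [0.6036 0.0798]
```

View pics/c3.png

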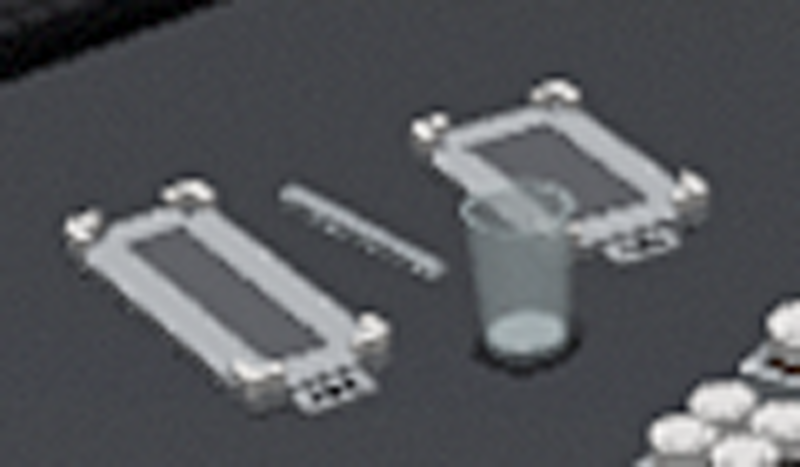

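View pics/c6.png

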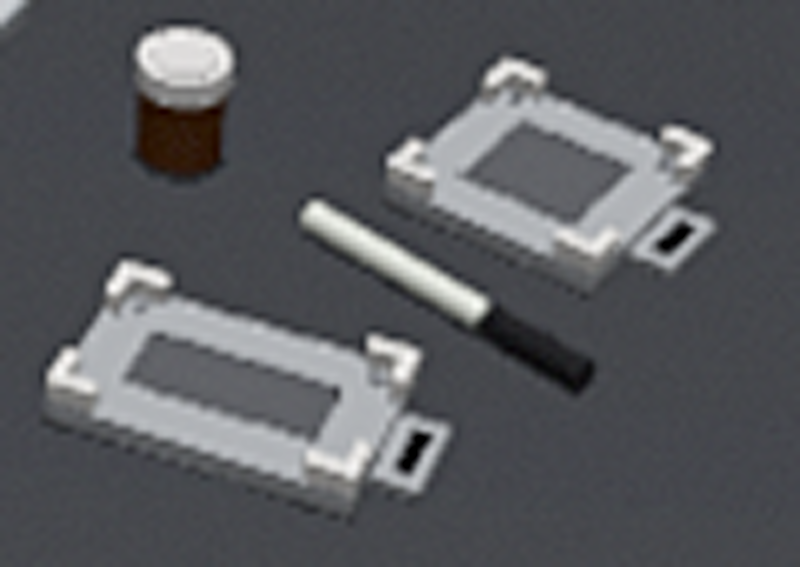

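```bash
cat >> h.py <<'E'
def yaw(st=None):
    st=st or env.get_state();q=st['orientation'];M=R.from_quat([q[1],q[2],q[3],q[0]]).as_matrix()
    return np.degrees(np.arctan2(M[1,0],M[0,0])),np.degrees(np.arccos(-M[2,2]))
def go(x,y,z,yw=None):
    st=env.get_state();y0,t=yaw(st)
    yw=y0 if yw is None else yw
    d=np.array([x,y,z])-st['tcp_pos'];w=np.radians(yw);c,s=np.cos(w),np.sin(w)
    u=np.array([d[0]*c+d[1]*s,d[0]*s-d[1]*c,-d[2]])/.05
    print('tcp',st['tcp_pos'].round(4),'yaw %.2f tilt %.2f gap %.4f'%(y0,t,st['finger_gap']),'t',round(st['clock'],2),'F',st['wrist_force'].round(1))
    print(' turn z units',round(-(yw-y0)/8,3),' then shift units',u.round(3))
E
python3 -m inch '[[0,0,0.95,0,0,-0.2,0],[0,0,0.95,0,0,-0.2,0],[0,0,0.95,0,0,-0.2,0],[0,0,0.95,0,0,-0.2,0],[0,0,0.95,0,0,-0.2,0],[0,0,0.95,0,0,-0.2,0],[0,0,0.95,0,0,-0.2,0],[0,0,0.95,0,0,-0.2,0],[0,0,0.15,0,0,0,0],[0,0,0,0,0,0,0]]'
python3 -c "
from h import *
go(.53,.10,.33,14)"
```

```text
clock: 1.15
tcp_pos: [0.1366, 0.5586, 0.3109]
orientation: [0.0, 0.992, 0.125, -0.0]
wrist_force: [0.1, -0.3, -0.6]
finger_gap: 0.0852
tcp [0.1366 0.5586 0.3109] yaw 14.39 tilt 0.01 gap 0.0852 t 1.15 F [ 0.1 -0.3 -0.6]
 turn z units 0.049  then shift units [ 5.415 10.803 -0.381]
```

```bash

python3 -m inch '[[0,0,0.049,0.4,0.8,0,0],[0,0,0,0.42,0.83,0,0],[0,0,0,0.42,0.83,0,0],[0,0,0,0.42,0.83,0,0],[0,0,0,0.42,0.83,0,0],[0,0,0,0.42,0.83,0,0],[0,0,0,0.42,0.83,0,0],[0,0,0,0.42,0.83,0,0],[0,0,0,0.42,0.83,0,0],[0,0,0,0.42,0.83,0,0],[0,0,0,0.42,0.83,0,0],[0,0,0,0.42,0.83,0,0]]'
python3 -m inch '[[0,0,0,0.3,0.6,-0.2,0],[0,0,0,0.1,0.2,-0.18,0],[0,0,0,0,0,0,0],[0,0,0,0,0,0,0]]'
python3 - <<'E'
from h import *
go(.53,.10,.33,14)
im=env.read_camera('wrist');crop('w',im,0,0,512,384,'w1')
E
```

```text
clock: 2.35
tcp_pos: [0.5001, 0.1352, 0.3105]
orientation: [-0.0, 0.993, 0.122, -0.0]
wrist_force: [0.9, 0.8, -0.2]
finger_gap: 0.0851
clock: 2.75
tcp_pos: [0.5281, 0.1029, 0.3294]
orientation: [-0.0, 0.993, 0.121, -0.001]
wrist_force: [-0.1, 0.7, 0.3]
finger_gap: 0.0855
tcp [0.5281 0.1029 0.3294] yaw 13.92 tilt 0.09 gap 0.0855 t 2.75 F [-0.1  0.7  0.3]
 turn z units -0.01  then shift units [ 0.023  0.067 -0.012]
```

View pics/w1.png

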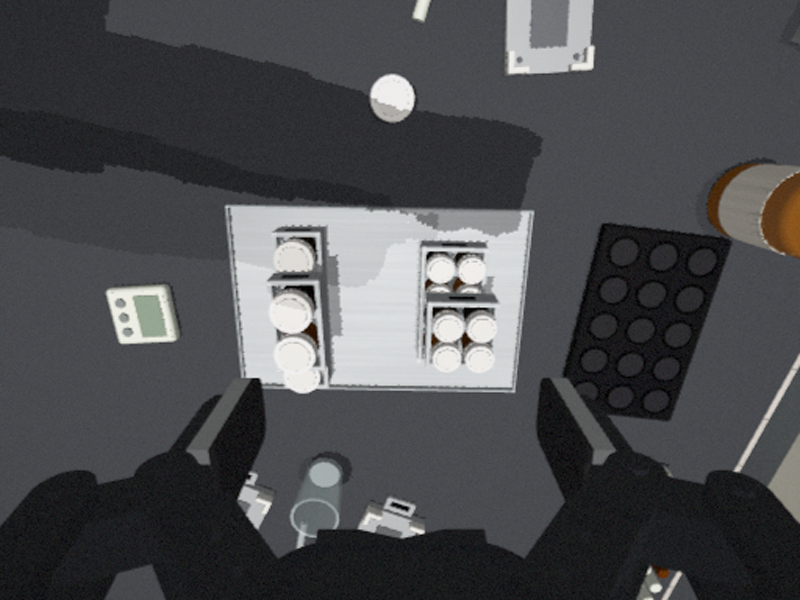

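```bash
python3 - <<'E'
from h import *
im=cv2.imread('pics/w1.png');im=cv2.resize(im,(512,384),interpolation=cv2.INTER_AREA)[:,:,::-1]
print(crop('w',im,145,130,345,255,'w1c'))
E
```

```text
4.0
```

View pics/w1c.png

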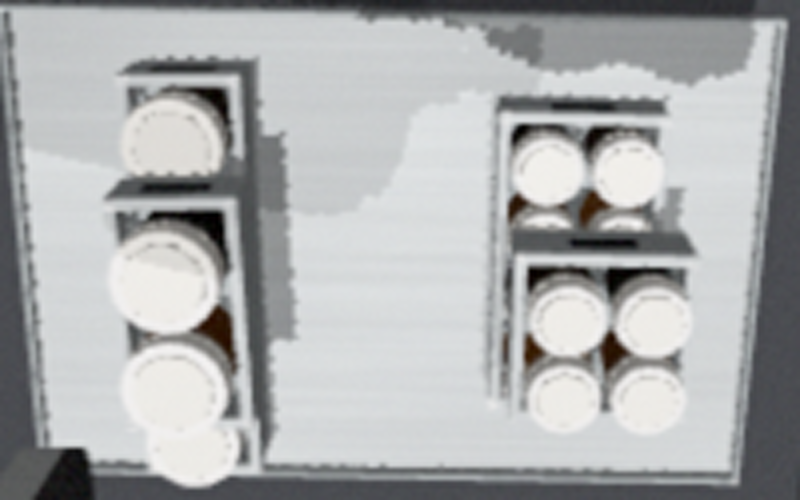

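```bash
python3 - <<'E'
from h import *
st=env.get_state()
g=lambda p,z:hit('wrist',(p[0]/4+145-.4,p[1]/4+130-.4),z,st)[:2]
sv=np.array([g(p,.095) for p in [(567,316),(651,317),(563,396),(647,396)]]);print(sv.round(4),sv.mean(0))
a=sv[0]+sv[1]-sv[2]-sv[3];b=sv[1]+sv[3]-sv[0]-sv[2];print(np.degrees(np.arctan2(a[1],a[0])),np.degrees(np.arctan2(b[1],b[0])))
for n,p,z in [('sj',[(165,282),(175,390)],.095),('lj',[(172,143),(193,445)],.049),('lv',[(548,170),(627,170)],.049)]:
    P=np.array([g(q,z) for q in p]);d=P[0]-P[1];print(n,P.round(4).tolist(),P.mean(0).round(4),np.linalg.norm(d).round(4),np.degrees(np.arctan2(d[1],d[0])).round(1))
E
```

```text
[[0.5854 0.038 ]
 [0.6127 0.0444]
 [0.592  0.0092]
 [0.6199 0.0162]] [0.60247886 0.0269381 ]
103.6610705608539 13.638435693132715
sj [[0.4529, 0.0175], [0.4629, -0.0207]] [ 0.4579 -0.0016] 0.0395 104.8
lj [[0.4393, 0.0507], [0.4682, -0.0669]] [ 0.4538 -0.0081] 0.1212 103.8
lv [[0.5726, 0.0736], [0.6003, 0.0805]] [0.5864 0.077 ] 0.0285 -166.0
```

```bash
python3 -c "
from h import *
go(.603,.0255,.15,13.7)"
```

```text
tcp [0.5277 0.1034 0.3295] yaw 13.96 tilt 0.09 gap 0.0853 t 2.8 F [-0.1 -0.  -0.2]
 turn z units 0.032  then shift units [1.094 1.871 3.59 ]
```

```bash

python3 -m inch '[[0,0,0.032,0.1,0.2,0.3,0],[0,0,0,0.2,0.3,0.5,0],[0,0,0,0.2,0.4,0.7,0],[0,0,0,0.2,0.4,0.7,0],[0,0,0,0.2,0.3,0.7,0],[0,0,0,0.194,0.271,0.4,0],[0,0,0,0,0,0.29,0],[0,0,0,0,0,0,0],[0,0,0,0,0,0,0]]'
python3 - <<'E'
from h import *
go(.603,.0255,.15,13.7)
im=env.read_camera('wrist');crop('w',im,0,0,512,384,'w2')
E
```

```text
clock: 3.7
tcp_pos: [0.6028, 0.0261, 0.1508]
orientation: [-0.0, 0.993, 0.119, -0.001]
wrist_force: [0.2, 0.5, 0.1]
finger_gap: 0.0857
tcp [0.6028 0.0261 0.1508] yaw 13.72 tilt 0.07 gap 0.0857 t 3.7 F [0.2 0.5 0.1]
 turn z units 0.003  then shift units [0.001 0.012 0.015]
```

View pics/w2.png

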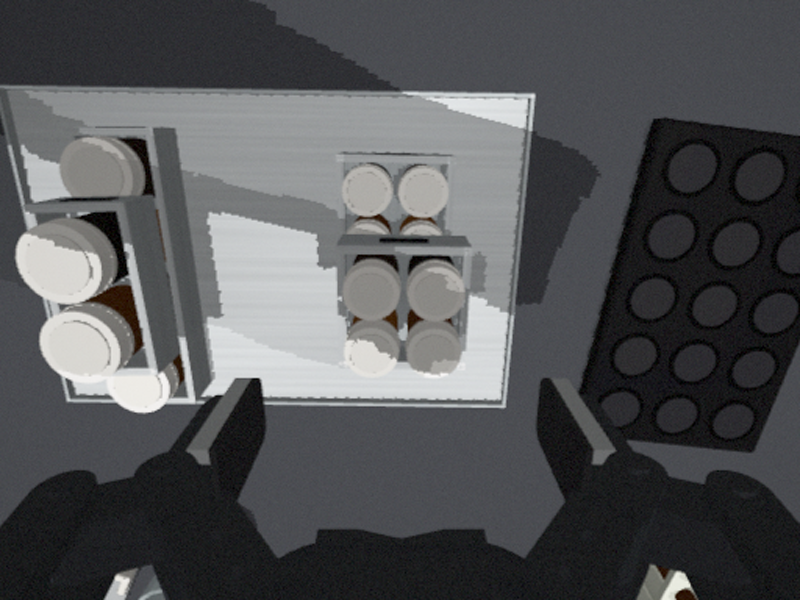

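```bash
python3 - <<'E'
from h import *
st=env.get_state()
g=lambda p,z:hit('wrist',(p[0]/1.5625-.2,p[1]/1.5625-.2),z,st)[:2]
sv=np.array([g(p,.095) for p in [(371,288),(437,290),(371,347),(434,349)]]);print(sv.round(4),sv.mean(0))
a=sv[0]+sv[1]-sv[2]-sv[3];b=sv[1]+sv[3]-sv[0]-sv[2];print(np.degrees(np.arctan2(a[1],a[0])),np.degrees(np.arctan2(b[1],b[0])))
for n,p,z in [('sj',[(67,261),(88,341)],.095),('lv',[(367,189),(423,190)],.049)]:
    P=np.array([g(q,z) for q in p]);d=P[0]-P[1];print(n,P.round(4).tolist(),P.mean(0).round(4),np.linalg.norm(d).round(4))
go(.602,.027,.053,13.7)
E
```

```text
[[0.5876 0.0374]
 [0.616  0.0434]
 [0.5938 0.0097]
 [0.6221 0.0156]] [0.60486744 0.02654462]
102.45369972926275 11.797907344545347
sj [[0.4577, 0.0184], [0.4679, -0.0179]] [4.628e-01 2.000e-04] 0.0377
lv [[0.5748, 0.0731], [0.6024, 0.0793]] [0.5886 0.0762] 0.0284
tcp [0.6035 0.0259 0.1516] yaw 13.71 tilt 0.04 gap 0.0851 t 3.75 F [ 0.1  0.8 -0.5]
 turn z units 0.002  then shift units [-0.023 -0.028  1.972]
```

```bash

python3 -m inch '[[0,0,0,0.01,-0.01,0.2,0],[0,0,0,0,0,0.4,0],[0,0,0,0,0,0.4,0],[0,0,0,0,0,0.4,0],[0,0,0,0,0,0.3,0],[0,0,0,0,0,0.2,0],[0,0,0,0,0,0.05,0],[0,0,0,0,0,0,0],[0,0,0,0,0,0,0]]'
python3 -m inch '[[0,0,0,0,0,0,1],[0,0,0,0,0,0,1],[0,0,0,0,0,0,1],[0,0,0,0,0,0,1],[0,0,0,0,0,0,1],[0,0,0,0,0,0,1]]' 60
python3 - <<'E'
from h import *
go(.602,.027,.053,13.7)
im=env.read_camera('wrist');crop('w',im,0,0,512,384,'w3')
E
```

```text
clock: 4.65
tcp_pos: [0.6048, 0.0255, 0.0542]
orientation: [0.0, 0.993, 0.119, 0.001]
wrist_force: [-0.8, -0.6, -0.0]
finger_gap: 0.0853
clock: 5.25
tcp_pos: [0.605, 0.0254, 0.0545]
orientation: [0.0, 0.993, 0.119, 0.001]
wrist_force: [-1.0, -0.0, 5.6]
finger_gap: 0.0627
tcp [0.605  0.0254 0.0545] yaw 13.62 tilt 0.13 gap 0.0627 t 5.25 F [-1.  -0.   5.6]
 turn z units -0.011  then shift units [-0.051 -0.045  0.031]
```

View pics/w3.png

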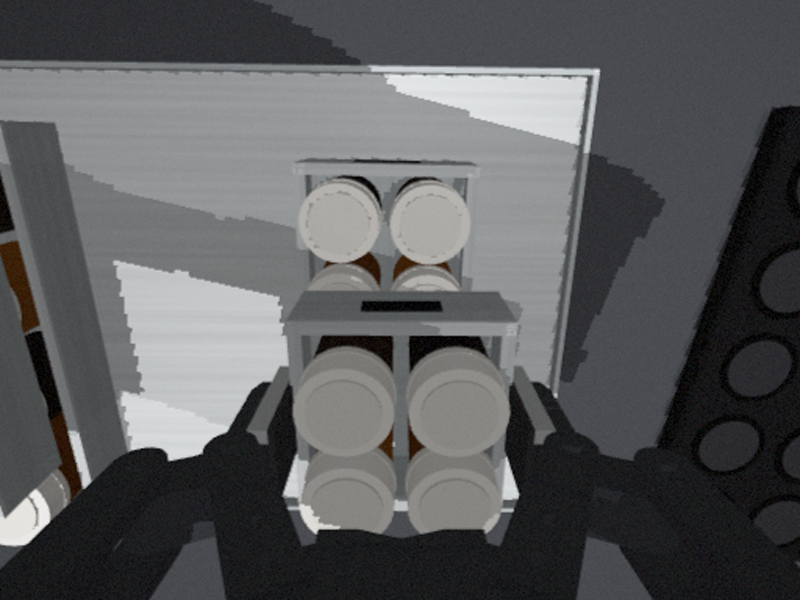

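```bash

python3 -c "
from h import *
st=env.get_state()
P=np.array([hit('wrist',(p[0]/1.5625-.2,p[1]/1.5625-.2),.095,st)[:2] for p in [(345,403),(458,402),(348,497),(455,495)]]);print(P.round(4),P.mean(0),P.mean(0)-st['tcp_pos'][:2])
go(.605,.0254,.19,13.6)
go(.50,.22,.26,4.6)"
python3 -m inch '[[0,0,0,0,0,-0.05,1],[0,0,0,0,0,-0.1,1],[0,0,0,0,0,-0.15,1],[0,0,0,0,0,-0.25,1],[0,0,0,0,0,-0.35,1],[0,0,0,0,0,-0.4,1],[0,0,0,0,0,-0.4,1],[0,0,0,0,0,-0.4,1],[0,0,0,0,0,-0.3,1],[0,0,0,0,0,-0.2,1],[0,0,0,0,0,-0.1,1],[0,0,0,0,0,0,1]]' 80
python3 -c "
from h import *
go(.50,.22,.26,4.6)"

```

```text
[[0.5881 0.0392]
 [0.6147 0.0459]
 [0.5944 0.0118]
 [0.6214 0.019 ]] [0.60464767 0.02897468] [-0.00035951  0.00355517]
tcp [0.605  0.0254 0.0545] yaw 13.61 tilt 0.13 gap 0.0625 t 5.3 F [0.1 0.5 6.6]
 turn z units 0.002  then shift units [-0.     0.    -2.709]
tcp [0.605  0.0254 0.0545] yaw 13.61 tilt 0.13 gap 0.0625 t 5.3 F [0.1 0.5 6.6]
 turn z units 1.127  then shift units [-1.781 -4.048 -4.109]
clock: 6.5
tcp_pos: [0.6044, 0.0254, 0.189]
orientation: [0.0, 0.993, 0.118, 0.001]
wrist_force: [-0.0, -0.3, -2.3]
finger_gap: 0.0619
tcp [0.6044 0.0254 0.189 ] yaw 13.61 tilt 0.07 gap 0.0619 t 6.5 F [-0.  -0.3 -2.3]
 turn z units 1.126  then shift units [-1.77  -4.046 -1.42 ]
```

```bash

python3 -m inch '[[0,0,0.2,0,0,0,1],[0,0,0.4,0,0,0,1],[0,0,0.4,0,0,0,1],[0,0,0.126,0,0,0,1],[0,0,0,-0.1,-0.2,-0.1,1],[0,0,0,-0.2,-0.4,-0.2,1],[0,0,0,-0.25,-0.6,-0.2,1],[0,0,0,-0.25,-0.6,-0.2,1],[0,0,0,-0.25,-0.6,-0.2,1],[0,0,0,-0.25,-0.6,-0.2,1],[0,0,0,-0.2,-0.5,-0.2,1],[0,0,0,-0.17,-0.35,-0.2,1]]'
python3 -m inch '[[0,0,0,-0.1,-0.2,-0.12,1],[0,0,0,0,0,0,1],[0,0,0,0,0,0,1]]'
python3 - <<'E'
from h import *
go(.5,.22,.26,4.6)
im=env.read_camera('wrist');crop('w',im,0,0,512,384,'w4')
E
```

```text
clock: 7.7
tcp_pos: [0.5037, 0.2127, 0.264]
orientation: [-0.0, 0.999, 0.041, -0.0]
wrist_force: [-0.4, -0.6, -2.4]
finger_gap: 0.062
clock: 8.0
tcp_pos: [0.4997, 0.22, 0.2691]
orientation: [0.0, 0.999, 0.04, 0.0]
wrist_force: [0.1, -0.8, -1.6]
finger_gap: 0.0617
tcp [0.4997 0.22   0.2691] yaw 4.63 tilt 0.02 gap 0.0617 t 8.0 F [ 0.1 -0.8 -1.6]
 turn z units 0.004  then shift units [0.006 0.001 0.182]
```

View pics/w4.png

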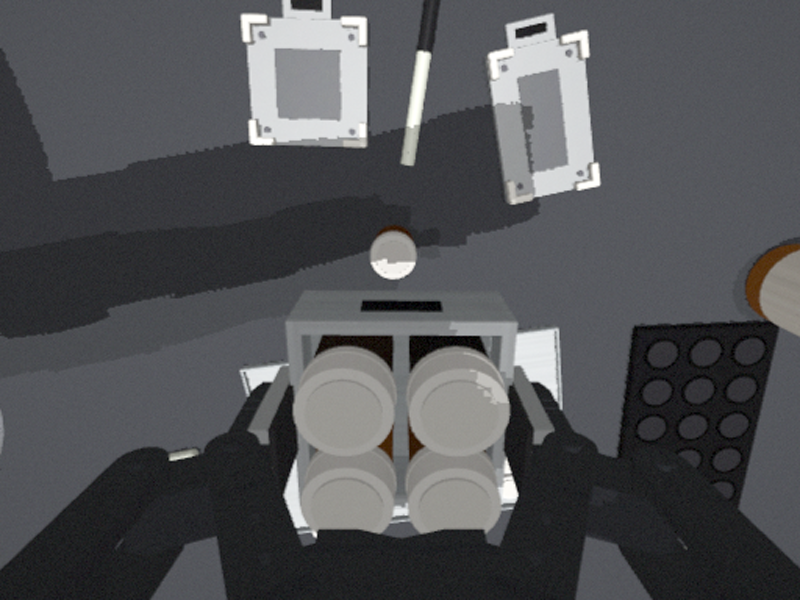

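```bash
python3 - <<'E'
from h import *
st=env.get_state();im=cv2.imread('pics/w4.png')
crop('w',im[:,:,::-1],230,0,380,160,'w4a',4);crop('w',im[:,:,::-1],475,0,625,215,'w4b',2.7)
for n,q in [('D',[(241,17),(366,17),(250,145),(367,147)]),('C',[(488,56),(587,33),(509,204),(600,186)])]:
    P=np.array([hit('wrist',(p[0]/1.5625-.2,p[1]/1.5625-.2),.02,st)[:2] for p in q])
    a=P[0]+P[1]-P[2]-P[3];b=P[1]+P[3]-P[0]-P[2];L=np.linalg.norm
    print(n,P.mean(0).round(4),L(a)/2,L(b)/2,np.degrees(np.arctan2(a[1],a[0])),np.degrees(np.arctan2(b[1],b[0])))
E
```

```text
D [0.4193 0.3283] 0.09007105405638113 0.09159227947357408 93.44344803198933 4.094691353989556
C [0.6055 0.3149] 0.11262349303149426 0.07366276854804313 106.73945750707928 16.236081164473713
```

View pics/w4a.png

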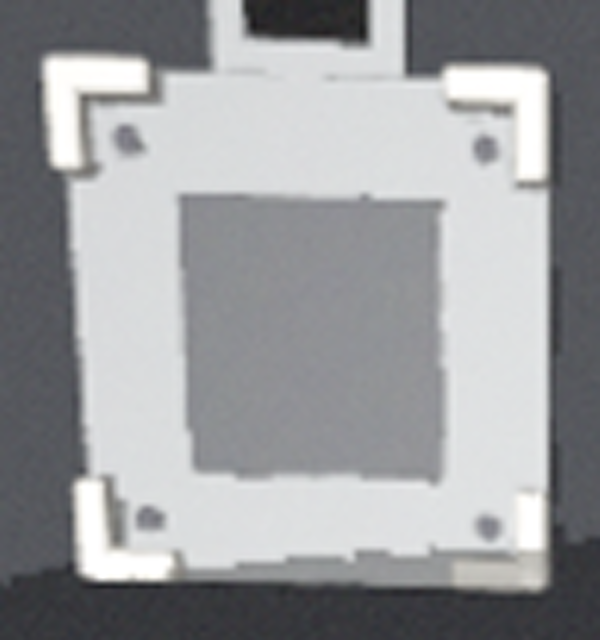

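View pics/w4b.png

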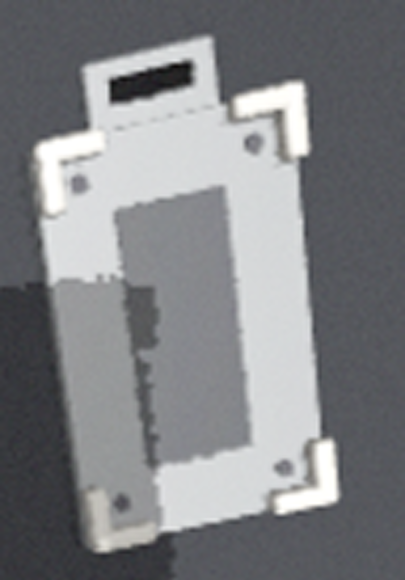

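```bash
python3 -c "
from h import *
go(.4193,.3245,.10,4.3)"
```

```text
tcp [0.4998 0.2196 0.2688] yaw 4.58 tilt 0.03 gap 0.0621 t 8.05 F [-1.4 -0.4 -1.9]
 turn z units 0.035  then shift units [-1.448 -2.213  3.376]
```

```bash

python3 -m inch '[[0,0,0.035,-0.1,-0.2,0.2,1],[0,0,0,-0.25,-0.4,0.4,1],[0,0,0,-0.3,-0.45,0.5,1],[0,0,0,-0.3,-0.45,0.6,1],[0,0,0,-0.3,-0.4,0.6,1],[0,0,0,-0.198,-0.313,0.5,1],[0,0,0,0,0,0.4,1],[0,0,0,0,0,0.176,1],[0,0,0,0,0,0,1],[0,0,0,0,0,0,1]]'
python3 -c "
from h import *
go(.4193,.3245,.0165,4.3)
im=env.read_camera('wrist');crop('w',im,0,0,512,384,'w5')"
```

```text
clock: 9.05
tcp_pos: [0.4196, 0.3249, 0.1008]
orientation: [-0.0, 0.999, 0.037, 0.0]
wrist_force: [0.0, 1.0, -2.5]
finger_gap: 0.0619
tcp [0.4196 0.3249 0.1008] yaw 4.26 tilt 0.03 gap 0.0619 t 9.05 F [ 0.   1.  -2.5]
 turn z units -0.005  then shift units [-0.007  0.007  1.687]
```

View pics/w5.png

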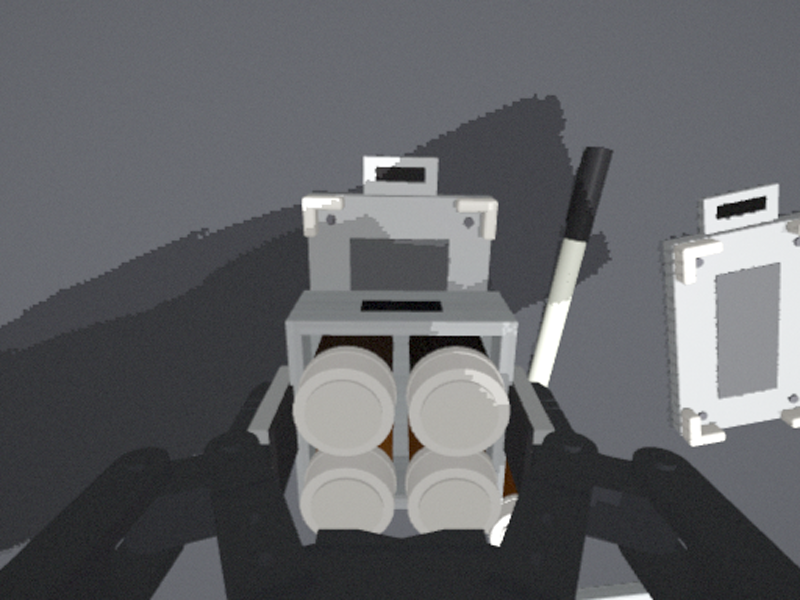

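```bash
python3 - <<'E'
from h import *
st=env.get_state();g=lambda p,z:hit('wrist',(p[0]/1.5625-.2,p[1]/1.5625-.2),z,st)[:2]
w=np.radians(4.3);yt=np.array([np.sin(w),-np.cos(w)]);xt=np.array([np.cos(w),np.sin(w)])
for n,q,z,h in [('tray far',[(303,197),(497,198)],.02,.046),('wall bottom',[(302,291),(501,291)],.0953,.032),('walltop',[(287,322),(517,322)],.1213,.032)]:
    P=[g(p,z) for p in q];m=np.mean(P,0)-st['tcp_pos'][:2];print(n,np.linalg.norm(P[0]-P[1]),'center rel tcp along x,y tool',m@xt,m@yt+h)
E
```

```text
tray far 0.09016085061999579 center rel tcp along x,y tool 0.00021950494673367304 -0.005197501594027543
wall bottom 0.06516964527727818 center rel tcp along x,y tool 0.0007080777799722563 0.0015125364649879736
walltop 0.06339637897438534 center rel tcp along x,y tool 0.0007814044021390243 0.001855193495157989
```

```bash

python3 -m inch '[[0,0,0,0,-0.085,0.1,1],[0,0,0,0,0,0.3,1],[0,0,0,0,0,0.4,1],[0,0,0,0,0,0.35,1],[0,0,0,0,0,0.2,1],[0,0,0,0,0,0.1,1],[0,0,0,0,0,0.1,1],[0,0,0,0,0,0.06,1],[0,0,0,0,0,0.03,1],[0,0,0,0,0,0,1],[0,0,0,0,0,0,1]]'
python3 -c "
from h import *
go(.4193,.3245,.0165,4.3)
im=env.read_camera('wrist');crop('w',im,0,0,512,384,'w6')"
```

```text
clock: 10.2
tcp_pos: [0.419, 0.3295, 0.0189]
orientation: [-0.0, 0.999, 0.038, 0.0]
wrist_force: [0.2, -0.7, -3.2]
finger_gap: 0.0622
tcp [0.419  0.3295 0.0189] yaw 4.32 tilt 0.04 gap 0.0622 t 10.2 F [ 0.2 -0.7 -3.2]
 turn z units 0.003  then shift units [-0.001  0.099  0.047]
```

View pics/w6.png

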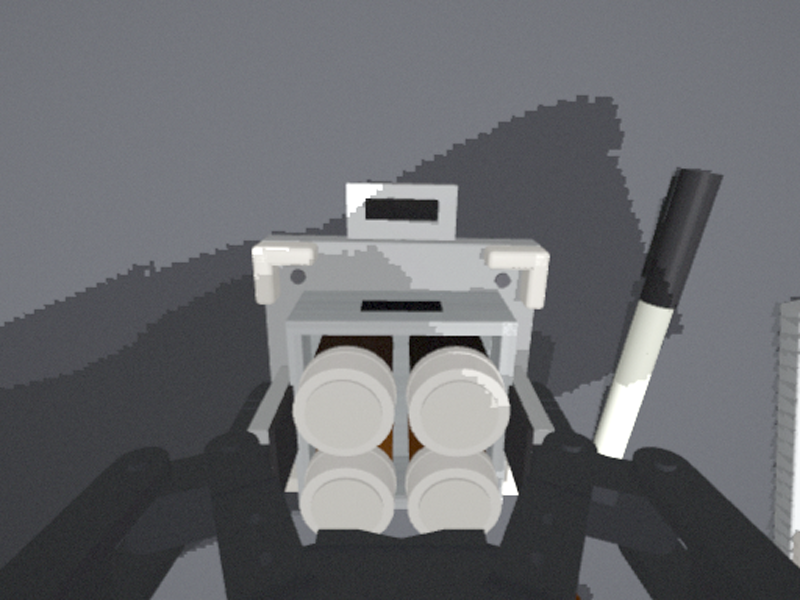

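```bash
python3 - <<'E'
from h import *
st=env.get_state();g=lambda p,z:hit('wrist',(p[0]/1.5625-.2,p[1]/1.5625-.2),z,st)[:2]
w=np.radians(4.3);yt=np.array([np.sin(w),-np.cos(w)]);xt=np.array([np.cos(w),np.sin(w)])
for n,q,z,h in [('tray far',[(254,243),(547,244)],.02,.046),('tray in',[(275,262),(530,266)],.02,.040),('wall bottom',[(302,291),(501,291)],.0134,.032),('walltop',[(287,322),(517,322)],.0394,.032)]:
    P=[g(p,z) for p in q];m=np.mean(P,0)-st['tcp_pos'][:2];print(n,np.linalg.norm(P[0]-P[1]),'center rel tcp along x,y tool',m@xt,m@yt+h)
E
```

```text
tray far 0.08835968127406325 center rel tcp along x,y tool 0.0003476001585492244 -0.001992922492061573
tray in 0.07798061377104025 center rel tcp along x,y tool 0.0009993667103571672 -0.0015946891715310288
wall bottom 0.06489843329899768 center rel tcp along x,y tool 0.0006628464445067481 0.0013092824917024723
walltop 0.06307605555548669 center rel tcp along x,y tool 0.0007549530608293308 0.0015968718927386466
```

```bash

python3 -m inch '[[0,0,0,0,-0.06,0,1],[0,0,0,0,0,0.03,1],[0,0,0,0,0,0.03,1],[0,0,0,0,0,0.02,1],[0,0,0,0,0,0,1],[0,0,0,0,0,0,1]]'
```

```text
clock: 10.85
tcp_pos: [0.4186, 0.3325, 0.0157]
orientation: [-0.0, 0.999, 0.038, 0.0]
wrist_force: [-2.7, -1.5, 7.4]
finger_gap: 0.0621
```

```bash

python3 -m inch '[[0,0,0,0,0,0,0.1],[0,0,0,0,0,0,0],[0,0,0,0,0,0,0],[0,0,0,0,0,0,0],[0,0,0,0,0,0,0],[0,0,0,0,0,-0.2,0],[0,0,0,0,0,-0.4,0],[0,0,0,0,0,-0.6,0],[0,0,0,0,0,-0.8,0],[0,0,0,0,0,-0.8,0],[0,0,0,0,0,-0.6,0],[0,0,0,0,0,-0.4,0]]'
python3 -c "
from h import *
go(.4628,-.06,.25,14.4)
im=env.read_camera('wrist');crop('w',im,0,0,512,384,'w7')"
```

```text
clock: 12.05
tcp_pos: [0.4193, 0.3328, 0.2083]
orientation: [-0.001, 0.999, 0.038, 0.002]
wrist_force: [-0.2, -0.1, -0.8]
finger_gap: 0.0854
tcp [0.4193 0.3328 0.2083] yaw 4.33 tilt 0.25 gap 0.0854 t 12.05 F [-0.2 -0.1 -0.8]
 turn z units -1.259  then shift units [-1.111  7.825 -0.835]
```

View pics/w7.png

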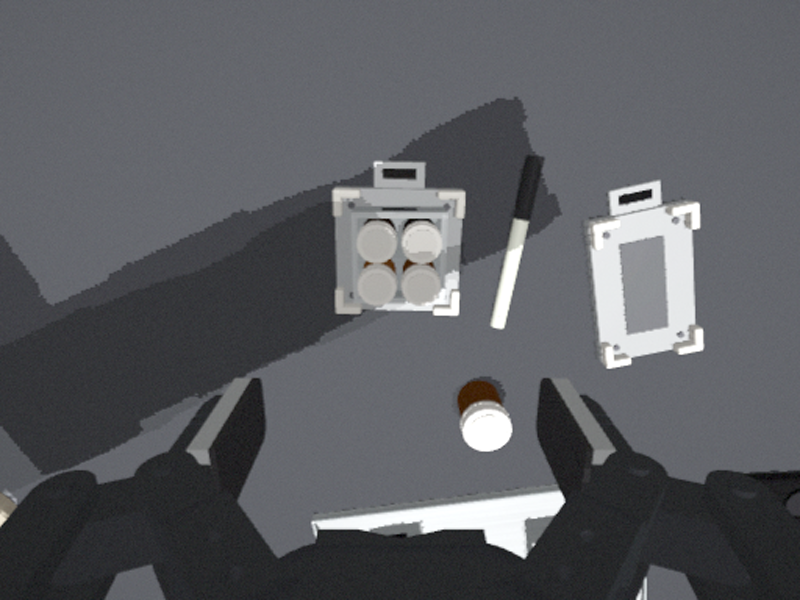

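```bash
python3 - <<'E'
from h import *
st=env.get_state();g=lambda p,z:hit('wrist',(p[0]/1.5625-.2,p[1]/1.5625-.2),z,st)[:2]
P=np.array([g(p,.02) for p in [(586,222),(698,203),(605,366),(703,351)]]);a=P[0]+P[1]-P[2]-P[3];b=P[1]+P[3]-P[0]-P[2];L=np.linalg.norm
print('C',P.mean(0).round(4),L(a)/2,L(b)/2,np.degrees(np.arctan2(a[1],a[0])),np.degrees(np.arctan2(b[1],b[0])))
P=np.array([g(p,.02) for p in [(332,189),(465,190),(336,313),(459,315)]]);print('D',P.mean(0))
P=np.array([g(p,.056) for p in [(377,242),(422,243),(377,287),(421,287)]]);print('sv',P.mean(0))
go(.46,-.004,.16,14.4)
E
```

```text
C [0.6067 0.3179] 0.11651113941446742 0.07664534287108336 107.81808329196137 14.04113629763021
D [0.42040716 0.33070347]
sv [0.42098958 0.33248609]
tcp [0.4204 0.3334 0.2108] yaw 4.33 tilt 0.47 gap 0.0854 t 12.1 F [0.9 0.6 2.9]
 turn z units -1.259  then shift units [-0.911  6.734  1.017]
```

```bash

python3 -m inch '[[0,0,-0.5,0,0,0,0],[0,0,-0.5,0,0,0,0],[0,0,-0.259,-0.05,0.4,0,0],[0,0,0,-0.1,0.7,0,0],[0,0,0,-0.1,0.8,0,0],[0,0,0,-0.1,0.8,0,0],[0,0,0,-0.1,0.8,0,0],[0,0,0,-0.1,0.8,0.1,0],[0,0,0,-0.1,0.8,0.2,0],[0,0,0,-0.1,0.8,0.3,0],[0,0,0,-0.1,0.6,0.3,0],[0,0,0,-0.061,0.234,0.117,0]]'
python3 -m inch '[[0,0,0,0,0,0,0],[0,0,0,0,0,0,0]]'
python3 -c "
from h import *
go(.46,-.004,.16,14.4)
im=env.read_camera('wrist');crop('w',im,0,0,512,384,'w8')"
```

```text
clock: 13.3
tcp_pos: [0.4568, -0.0075, 0.1526]
orientation: [-0.0, 0.992, 0.124, -0.001]
wrist_force: [-0.6, 0.7, 0.4]
finger_gap: 0.0855
clock: 13.5
tcp_pos: [0.4573, -0.0046, 0.154]
orientation: [-0.0, 0.992, 0.125, 0.0]
wrist_force: [-0.4, 1.2, 0.3]
finger_gap: 0.0858
tcp [ 0.4573 -0.0046  0.154 ] yaw 14.39 tilt 0.04 gap 0.0858 t 13.5 F [-0.4  1.2  0.3]
 turn z units -0.001  then shift units [ 0.056  0.001 -0.12 ]
```

View pics/w8.png

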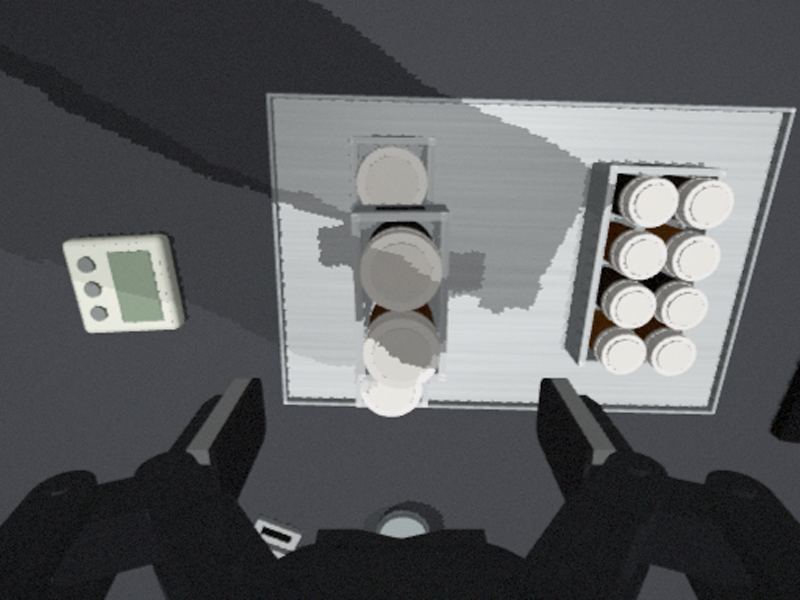

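```bash
python3 - <<'E'
from h import *
st=env.get_state();g=lambda p,z:hit('wrist',(p[0]/1.5625-.2,p[1]/1.5625-.2),z,st)[:2]
w=np.radians(14.4);yt=np.array([np.sin(w),-np.cos(w)]);xt=np.array([np.cos(w),np.sin(w)])
for n,q,z,h in [('walltop',[(352,218),(447,218)],.075,.044),('wallbot',[(355,206),(441,206)],.049,.044),('caps',[(401,275),(401,354)],.095,0)]:
    P=[g(p,z) for p in q];m=np.mean(P,0)-st['tcp_pos'][:2];print(n,np.linalg.norm(P[0]-P[1]),m@xt,m@yt+h)
P=np.array([g(p,.049) for p in [(650,204),(705,204),(638,256),(692,258),(629,304),(682,308),(621,352),(672,354)]]);print(P.mean(0));d=P[0]+P[1]-P[6]-P[7];print(np.degrees(np.arctan2(d[1],d[0])))
go(.4573,-.0046,.054,14.4)
E
```

```text
walltop 0.044310311446809914 -0.0002145001275521667 0.002083613479013341
wallbot 0.04448960965646247 -0.0010453777363472459 0.0002971264635182533
caps 0.03836632259289975 0.0005106707547582554 -0.0009449787246626113
[0.59433986 0.03346908]
102.8617919186095
tcp [ 0.4575 -0.0043  0.1543] yaw 14.45 tilt 0.04 gap 0.0852 t 13.55 F [1.1 0.4 0.6]
 turn z units 0.006  then shift units [-0.005  0.005  2.005]
```

Centred; descend, grip and look.

```bash

python3 -m inch '[[0,0,0,0,0,0.2,0],[0,0,0,0,0,0.4,0],[0,0,0,0,0,0.4,0],[0,0,0,0,0,0.4,0],[0,0,0,0,0,0.3,0],[0,0,0,0,0,0.2,0],[0,0,0,0,0,0.1,0],[0,0,0,0,0,0,0],[0,0,0,0,0,0,0]]'
python3 -m inch '[[0,0,0,0,0,0,1],[0,0,0,0,0,0,1],[0,0,0,0,0,0,1],[0,0,0,0,0,0,1],[0,0,0,0,0,0,1],[0,0,0,0,0,0,1],[0,0,0,0,0,0,1],[0,0,0,0,0,0,1]]' 80
python3 - <<'E'
from h import *
go(.4573,-.0046,.2,14.4)
im=env.read_camera('wrist');crop('w',im,0,0,512,384,'w9')
E
```

```text
clock: 14.45
tcp_pos: [0.4579, -0.0051, 0.0541]
orientation: [0.0, 0.992, 0.126, 0.0]
wrist_force: [-0.1, -1.2, 0.3]
finger_gap: 0.0855
clock: 15.25
tcp_pos: [0.4581, -0.0054, 0.0545]
orientation: [0.0, 0.992, 0.125, 0.001]
wrist_force: [-0.5, 0.5, 6.1]
finger_gap: 0.0448
tcp [ 0.4581 -0.0054  0.0545] yaw 14.39 tilt 0.10 gap 0.0448 t 15.25 F [-0.5  0.5  6.1]
 turn z units -0.001  then shift units [-0.011 -0.02  -2.911]
```

View pics/w9.png

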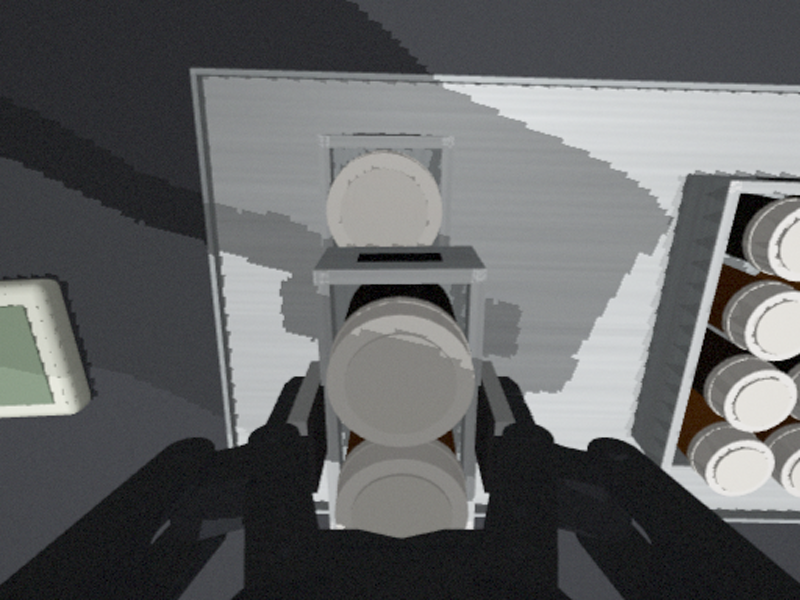

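```bash

python3 - <<'E'
from h import *
st=env.get_state();g=lambda p,z:hit('wrist',(p[0]/1.5625-.2,p[1]/1.5625-.2),z,st)[:2]
w=np.radians(14.4);yt=np.array([np.sin(w),-np.cos(w)]);xt=np.array([np.cos(w),np.sin(w)])
for n,q,z,h in [('walltop',[(313,270),(487,270)],.075,.044),('wallbot',[(325,247),(475,247)],.049,.044)]:
    P=[g(p,z) for p in q];m=np.mean(P,0)-st['tcp_pos'][:2];print(n,np.linalg.norm(P[0]-P[1]),m@xt,m@yt+h)
E
python3 -m inch '[[0,0,0,0,0,-0.05,1],[0,0,0,0,0,-0.1,1],[0,0,0,0,0,-0.15,1],[0,0,0,0,0,-0.25,1],[0,0,0,0,0,-0.4,1],[0,0,0,0,0,-0.5,1],[0,0,0,0,0,-0.5,1],[0,0,0,0,0,-0.4,1],[0,0,0,0,0,-0.3,1],[0,0,0,0,0,-0.2,1],[0,0,0,0,0,0,1]]'
python3 -c "
from h import *
go(.6065,.3158,.10,16.5)"

```

```text
walltop 0.04599236549265911 0.0001609786120900533 -0.001205522119138762
wallbot 0.047444415593505186 0.00015287821032482958 -0.001326821894011565
clock: 16.4
tcp_pos: [0.4582, -0.0054, 0.1975]
orientation: [0.0, 0.992, 0.125, 0.001]
wrist_force: [0.3, 0.1, -3.4]
finger_gap: 0.0444
tcp [ 0.4582 -0.0054  0.1975] yaw 14.40 tilt 0.15 gap 0.0444 t 16.4 F [ 0.3  0.1 -3.4]
 turn z units -0.263  then shift units [ 4.669 -5.316  1.951]
```

```bash

python3 -m inch '[[0,0,-0.263,0.15,-0.17,0,1],[0,0,0,0.3,-0.34,0,1],[0,0,0,0.5,-0.56,0,1],[0,0,0,0.55,-0.62,0,1],[0,0,0,0.55,-0.62,0,1],[0,0,0,0.55,-0.62,0,1],[0,0,0,0.55,-0.62,0,1],[0,0,0,0.55,-0.62,0,1],[0,0,0,0.5,-0.56,0.1,1],[0,0,0,0.3,-0.34,0.2,1],[0,0,0,0.169,-0.22,0.4,1],[0,0,0,0,0,0.5,1]]'
python3 -m inch '[[0,0,0,0,0,0.4,1],[0,0,0,0,0,0.15,1],[0,0,0,0,0,0,1],[0,0,0,0,0,0,1]]'
python3 - <<'E'
from h import *
go(.6065,.3158,.016,16.5)
im=env.read_camera('wrist');crop('w',im,0,0,512,384,'w10')
E
```

```text
clock: 17.6
tcp_pos: [0.6068, 0.3178, 0.134]
orientation: [-0.0, 0.989, 0.146, 0.0]
wrist_force: [0.5, 0.4, -2.0]
finger_gap: 0.044
clock: 18.0
tcp_pos: [0.6066, 0.3148, 0.1089]
orientation: [-0.0, 0.99, 0.144, 0.0]
wrist_force: [0.5, -0.1, -2.3]
finger_gap: 0.0447
tcp [0.6066 0.3148 0.1089] yaw 16.53 tilt 0.01 gap 0.0447 t 18.0 F [ 0.5 -0.1 -2.3]
 turn z units 0.003  then shift units [ 0.004 -0.02   1.858]
```

View pics/w10.png

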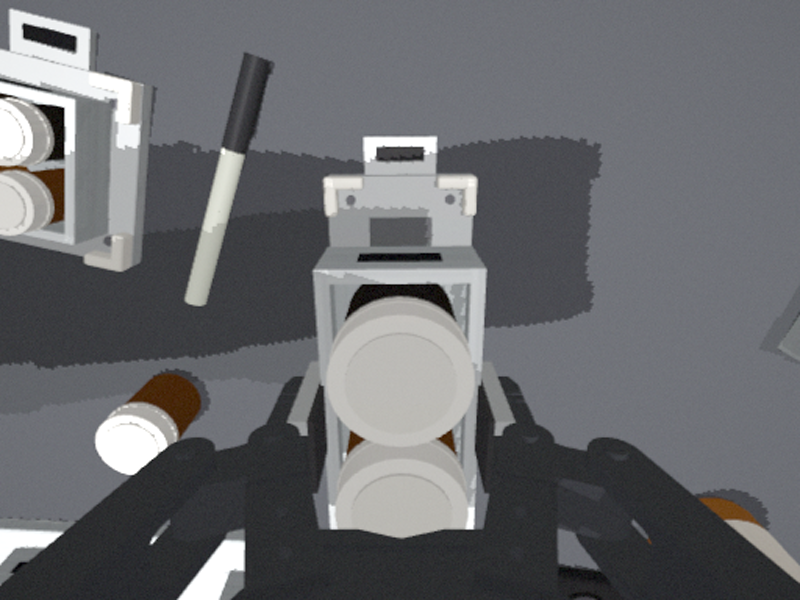

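```bash
cat >> h.py <<'E'
def rel(st,items):
    w=np.radians(yaw(st)[0]);yt=np.array([np.sin(w),-np.cos(w)]);xt=np.array([np.cos(w),np.sin(w)])
    for n,q,z,h in items:
        P=[hit('wrist',(p[0]/1.5625-.2,p[1]/1.5625-.2),z,st)[:2] for p in q];m=np.mean(P,0)-st['tcp_pos'][:2];d=P[1]-P[0]
        print(n,'len %.4f  centre rel tcp x %.4f y %.4f  ang %.1f'%(np.linalg.norm(d),m@xt,m@yt+h,np.degrees(np.arctan2(d[1],d[0]))))
E
python3 - <<'E'
from h import *
rel(env.get_state(),[('tray far',[(324,176),(477,177)],.02,.058)])
E
python3 -m inch '[[0,0,0,0,0,0.2,1],[0,0,0,0,0,0.4,1],[0,0,0,0,0,0.4,1],[0,0,0,0,0,0.3,1],[0,0,0,0,0,0.2,1],[0,0,0,0,0,0.1,1],[0,0,0,0,0,0.1,1],[0,0,0,0,0,0.05,1],[0,0,0,0,0,0,1],[0,0,0,0,0,0,1]]'
python3 - <<'E'
from h import *
go(.6065,.3158,.016,16.5)
im=env.read_camera('wrist');crop('w',im,0,0,512,384,'w11')
E
```

```text
tray far len 0.0728  centre rel tcp x 0.0004 y -0.0019  ang 16.1
clock: 19.05
tcp_pos: [0.6069, 0.3147, 0.0218]
orientation: [-0.0, 0.99, 0.144, 0.0]
wrist_force: [1.0, -0.5, -2.6]
finger_gap: 0.0445
tcp [0.6069 0.3147 0.0218] yaw 16.50 tilt 0.06 gap 0.0445 t 19.05 F [ 1.  -0.5 -2.6]
 turn z units 0.0  then shift units [-0.001 -0.023  0.115]
```

View pics/w11.png

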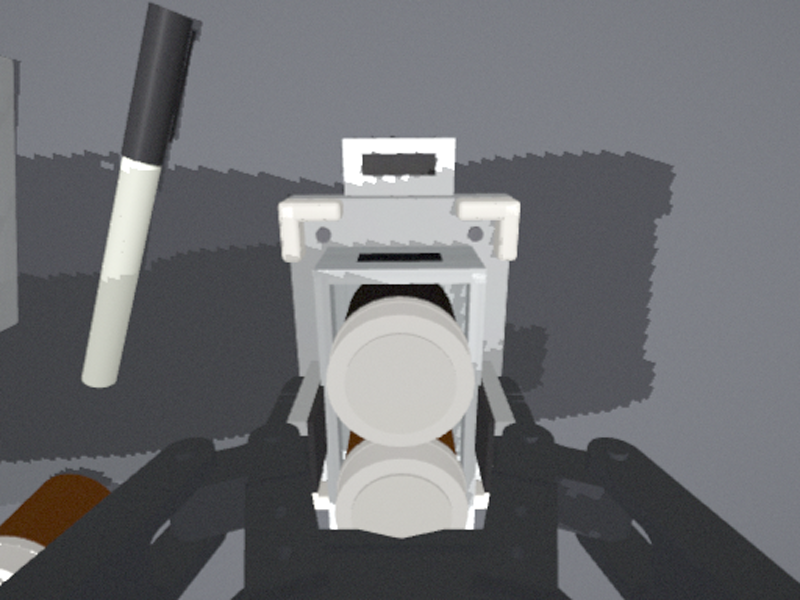

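```bash
python3 - <<'E'
from h import *
rel(env.get_state(),[('tray far',[(280,199),(519,200)],.02,.058),('tray in',[(300,219),(500,220)],.02,.052),('wall bot',[(325,248),(475,248)],.0163,.044),('wall top',[(313,272),(487,272)],.0423,.044)])
E
```

```text
tray far len 0.0715  centre rel tcp x 0.0000 y -0.0027  ang 16.3
tray in len 0.0606  centre rel tcp x 0.0001 y -0.0027  ang 16.2
wall bot len 0.0475  centre rel tcp x 0.0001 y -0.0010  ang 16.5
wall top len 0.0461  centre rel tcp x 0.0001 y -0.0006  ang 16.5
```

```bash

python3 -m inch '[[0,0,0,0,-0.04,0,1],[0,0,0,0,0,0.04,1],[0,0,0,0,0,0.04,1],[0,0,0,0,0,0.03,1],[0,0,0,0,0,0.015,1],[0,0,0,0,0,0,1],[0,0,0,0,0,0,1]]'
```

```text
clock: 19.8
tcp_pos: [0.6058, 0.3164, 0.0156]
orientation: [-0.0, 0.99, 0.144, 0.0]
wrist_force: [-3.1, -1.3, 5.2]
finger_gap: 0.0448
```

```bash

python3 -m inch '[[0,0,0,0,0,0,0.3],[0,0,0,0,0,0,0],[0,0,0,0,0,0,0],[0,0,0,0,0,0,0],[0,0,0,0,0,0,0],[0,0,0,0,0,-0.2,0],[0,0,0,0,0,-0.4,0],[0,0,0,0,0,-0.6,0],[0,0,0,0,0,-0.8,0],[0,0,0,0,0,-0.8,0],[0,0,0,0,0,-0.6,0],[0,0,0,0,0,0,0]]'
python3 -c "
from h import *
go(.454,-.0095,.16,14)
im=env.read_camera('wrist');crop('w',im,0,0,512,384,'w12')"
```

```text
clock: 21.0
tcp_pos: [0.6086, 0.3175, 0.1921]
orientation: [-0.001, 0.99, 0.144, 0.005]
wrist_force: [0.2, -0.0, 1.0]
finger_gap: 0.0854
tcp [0.6086 0.3175 0.1921] yaw 16.50 tilt 0.62 gap 0.0854 t 21.0 F [ 0.2 -0.   1. ]
 turn z units 0.313  then shift units [-4.583  5.598  0.642]
```

View pics/w12.png

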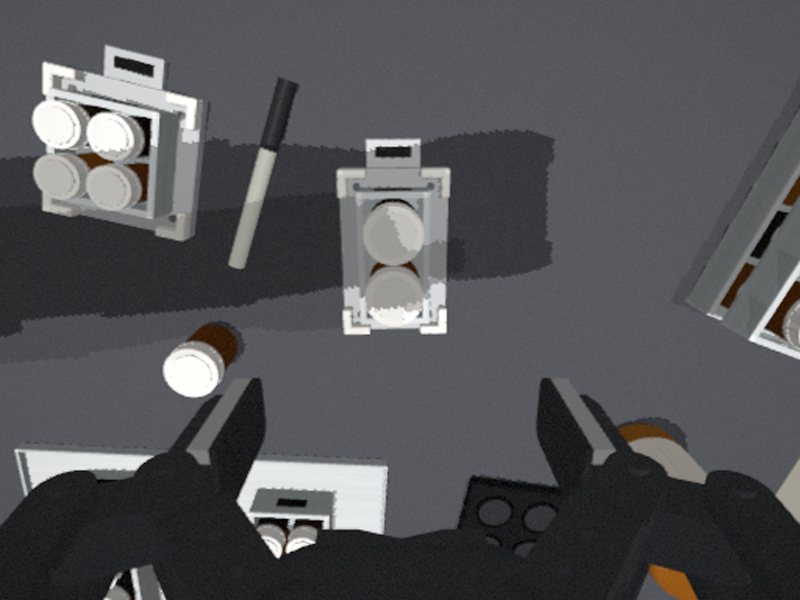

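```bash

python3 -m inch '[[0,0,0.313,-0.2,0.25,0,0],[0,0,0,-0.4,0.5,0,0],[0,0,0,-0.6,0.72,0,0],[0,0,0,-0.6,0.72,0,0],[0,0,0,-0.6,0.72,0,0],[0,0,0,-0.6,0.72,0,0],[0,0,0,-0.6,0.72,0,0],[0,0,0,-0.5,0.65,0.14,0],[0,0,0,-0.3,0.4,0.2,0],[0,0,0,-0.145,0.22,0.3,0],[0,0,0,0,0,0,0],[0,0,0,0,0,0,0]]'
python3 -m inch '[[0,0,0,0,0,0,0]]'
python3 -c "
from h import *
go(.456,-.010,.006,14)
im=env.read_camera('wrist');crop('w',im,0,0,512,384,'w13')"
```

```text
clock: 22.25
tcp_pos: [0.4534, -0.0113, 0.1525]
orientation: [-0.0, 0.993, 0.121, -0.001]
wrist_force: [0.2, 0.6, -0.2]
finger_gap: 0.0851
clock: 22.35
tcp_pos: [0.4545, -0.0109, 0.1532]
orientation: [-0.0, 0.992, 0.122, 0.0]
wrist_force: [0.2, 0.2, 0.4]
finger_gap: 0.0853
tcp [ 0.4545 -0.0109  0.1532] yaw 14.05 tilt 0.03 gap 0.0853 t 22.35 F [0.2 0.2 0.4]
 turn z units 0.006  then shift units [ 0.034 -0.01   2.945]
```

View pics/w13.png

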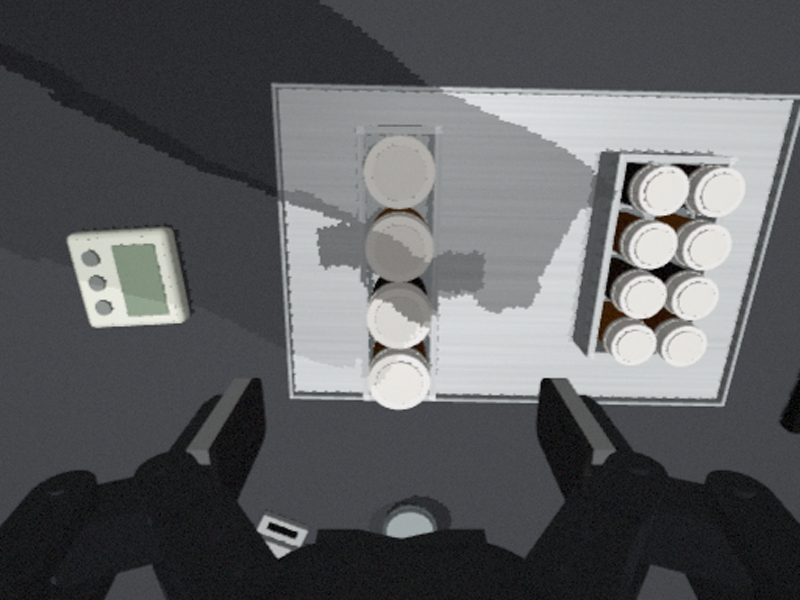

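```bash
python3 - <<'E'
from h import *
rel(env.get_state(),[('caps14',[(400,173),(399,384)],.049,0),('caps23',[(399,248),(399,320)],.049,0),('wall',[(357,130),(441,130)],.029,.083),
 ('lv12',[(660,191),(716,193)],.049,.0435),('lv',[(660,191),(716,193),(650,244),(703,247),(639,295),(692,298),(631,343),(681,345)],.049,0),('lvaxis',[(631,343),(660,191)],.049,0),('lvaxis',[(681,345),(716,193)],.049,0)])
E
```

```text
caps14 len 0.1199  centre rel tcp x -0.0003 y -0.0004  ang -76.2
caps23 len 0.0410  centre rel tcp x -0.0005 y -0.0011  ang -76.0
wall len 0.0446  centre rel tcp x -0.0005 y 0.0019  ang 14.1
lv12 len 0.0288  centre rel tcp x 0.1471 y -0.0074  ang 12.1
lv len 0.0288  centre rel tcp x 0.1460 y -0.0086  ang 12.1
lvaxis len 0.0849  centre rel tcp x 0.1317 y -0.0090  ang 102.7
lvaxis len 0.0851  centre rel tcp x 0.1604 y -0.0079  ang 102.6
```

```bash

python3 -m inch '[[0,0,0,0,0,0.2,0],[0,0,0,0,0,0.4,0],[0,0,0,0,0,0.5,0],[0,0,0,0,0,0.5,0],[0,0,0,0,0,0.5,0],[0,0,0,0,0,0.3,0],[0,0,0,0,0,0.2,0],[0,0,0,0,0,0.15,0],[0,0,0,0,0,0.1,0],[0,0,0,0,0,0.03,0],[0,0,0,0,0,0,0],[0,0,0,0,0,0,0]]'
python3 -m inch '[[0,0,0,0,0,0,1],[0,0,0,0,0,0,1],[0,0,0,0,0,0,1],[0,0,0,0,0,0,1],[0,0,0,0,0,0,1],[0,0,0,0,0,0,1],[0,0,0,0,0,0,1],[0,0,0,0,0,0,1]]' 100
python3 - <<'E'
from h import *
go(.4573,-.0046,.2,14.4)
im=env.read_camera('wrist');crop('w',im,0,0,512,384,'w14')
E
```

```text
clock: 23.6
tcp_pos: [0.4545, -0.0116, 0.0094]
orientation: [0.0, 0.993, 0.122, 0.001]
wrist_force: [0.2, -0.2, -0.5]
finger_gap: 0.0854
clock: 24.4
tcp_pos: [0.4544, -0.0116, 0.0096]
orientation: [0.0, 0.993, 0.122, 0.0]
wrist_force: [-1.9, 0.3, 6.2]
finger_gap: 0.0439
tcp [ 0.4544 -0.0116  0.0096] yaw 13.99 tilt 0.06 gap 0.0439 t 24.4 F [-1.9  0.3  6.2]
 turn z units -0.051  then shift units [ 0.091 -0.121 -3.808]
```

View pics/w14.png

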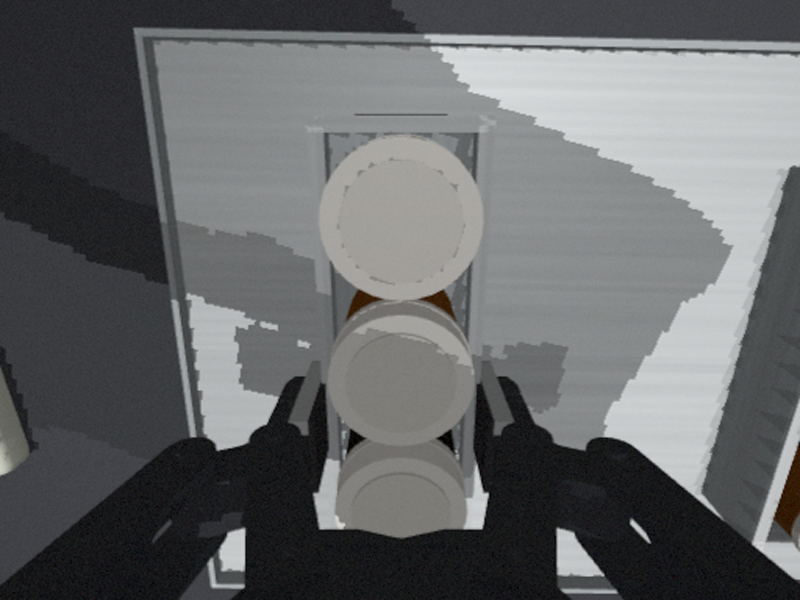

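```bash
python3 - <<'E'
from h import *
rel(env.get_state(),[('wall',[(307,119),(493,119)],.029,.083),('cap2',[(345,381),(458,381)],.049,.02),('cap1',[(320,218),(484,218)],.049,.06)])
E
python3 -m inch '[[0,0,0,0,0,-0.05,1],[0,0,0,0,0,-0.1,1],[0,0,0,0,0,-0.15,1],[0,0,0,0,0,-0.25,1],[0,0,0,0,0,-0.4,1],[0,0,0,0,0,-0.5,1],[0,0,0,0,0,-0.6,1],[0,0,0,0,0,-0.6,1],[0,0,0,0,0,-0.6,1],[0,0,0,0,0,-0.5,1],[0,0,0,0,0,-0.4,1],[0,0,0,0,0,-0.2,1]]'
python3 -m inch '[[0,0,0.2,0,0,0,1],[0,0,0.4,0,0,0,1],[0,0,0.5,0,0,0,1],[0,0,0.5,0,0,0,1],[0,0,0.5,0,0,0,1],[0,0,0.5,0,0,0,1],[0,0,0.27,0,0,0,1],[0,0,0,0,0,0,1]]'
python3 -c "
from h import *
go(.47,-.40,.25,-9)"

```

```text
wall len 0.0450  centre rel tcp x 0.0002 y 0.0002  ang 14.0
cap2 len 0.0273  centre rel tcp x 0.0005 y -0.0027  ang 14.0
cap1 len 0.0353  centre rel tcp x 0.0006 y -0.0022  ang 14.0
clock: 25.65
tcp_pos: [0.4545, -0.0116, 0.2285]
orientation: [0.0, 0.993, 0.122, 0.001]
wrist_force: [0.4, 0.2, -5.3]
finger_gap: 0.0436
clock: 26.45
tcp_pos: [0.453, -0.0113, 0.2248]
orientation: [-0.0, 0.997, -0.079, -0.001]
wrist_force: [0.6, 0.9, -4.2]
finger_gap: 0.044
tcp [ 0.453  -0.0113  0.2248] yaw -9.02 tilt 0.16 gap 0.0440 t 26.45 F [ 0.6  0.9 -4.2]
 turn z units -0.003  then shift units [ 1.551  7.625 -0.503]
```

```bash

python3 -m inch '[[0,0,0,0.05,0.25,-0.1,1],[0,0,0,0.1,0.5,-0.1,1],[0,0,0,0.15,0.75,-0.1,1],[0,0,0,0.18,0.9,-0.1,1],[0,0,0,0.18,0.9,-0.1,1],[0,0,0,0.18,0.9,0,1],[0,0,0,0.18,0.9,0,1],[0,0,0,0.18,0.9,0,1],[0,0,0,0.15,0.75,0,1],[0,0,0,0.1,0.5,0,1],[0,0,0,0.1,0.375,0,1],[0,0,0,0,0,0,1]]'
python3 -m inch '[[0,0,0,0,0,0,1],[0,0,0,0,0,0,1]]'
python3 -c "
from h import *
go(.47,-.40,.25,-9)
im=env.read_camera('wrist');crop('w',im,0,0,512,384,'w15')"
```

```text
clock: 27.65
tcp_pos: [0.4703, -0.4038, 0.2498]
orientation: [0.0, 0.997, -0.08, -0.001]
wrist_force: [-0.1, -0.4, -5.4]
finger_gap: 0.0437
clock: 27.85
tcp_pos: [0.4708, -0.3996, 0.251]
orientation: [-0.001, 0.997, -0.078, -0.0]
wrist_force: [-0.0, -0.1, -5.3]
finger_gap: 0.0439
tcp [ 0.4708 -0.3996  0.251 ] yaw -8.94 tilt 0.07 gap 0.0439 t 27.85 F [-0.  -0.1 -5.3]
 turn z units 0.007  then shift units [-0.014  0.009  0.02 ]
```

View pics/w15.png

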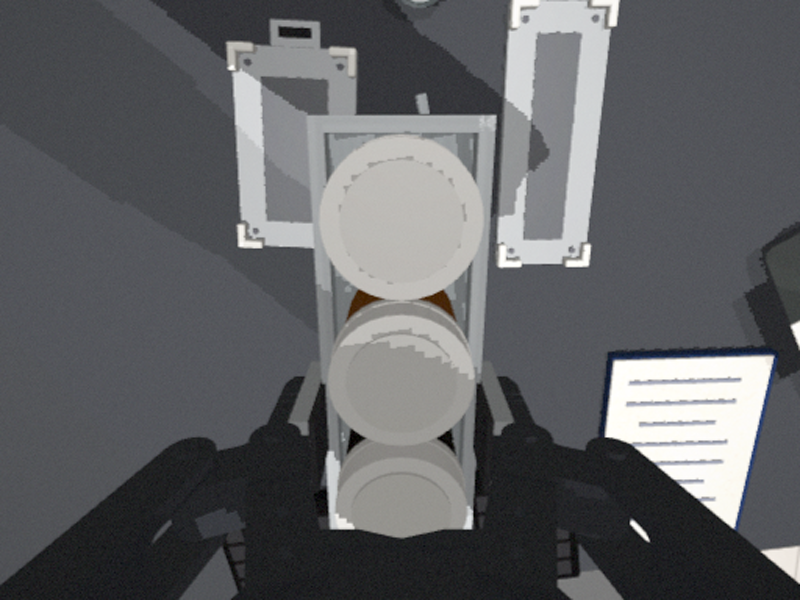

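```bash
python3 - <<'E'
from h import *
st=env.get_state()
rel(st,[('A near',[(499,266),(590,266)],.02,-.097),('A left',[(499,246),(512,26)],.02,0),('A right',[(590,246),(618,24)],.02,0),
('B far',[(228,43),(356,48)],.02,.075),('B left',[(238,248),(228,43)],.02,0)])
A=[hit('wrist',(p[0]/1.5625-.2,p[1]/1.5625-.2),.02,st)[:2] for p in [(499,266),(590,266),(512,26),(618,24)]]
n=(A[0]+A[1])/2;d=(A[2]+A[3]-A[0]-A[1]);print('axis',np.degrees(np.arctan2(d[1],d[0])),'centre',n+d/np.linalg.norm(d)*.097)
B=[hit('wrist',(p[0]/1.5625-.2,p[1]/1.5625-.2),.02,st)[:2] for p in [(228,43),(356,48),(238,248)]];print('B',(B[1]+B[2])/2)
E
```

```text
A near len 0.0740  centre rel tcp x 0.1171 y -0.0739  ang -8.9
A left len 0.1573  centre rel tcp x 0.0785 y -0.0722  ang 81.5
A right len 0.1585  centre rel tcp x 0.1520 y -0.0728  ang 81.1
B far len 0.0905  centre rel tcp x -0.0767 y -0.0636  ang -11.0
B left len 0.1486  centre rel tcp x -0.1263 y -0.0661  ang 77.7
axis 81.77830205166539 centre [ 0.59694182 -0.34437866]
B [ 0.40085136 -0.32320743]
```

```bash
python3 -c "
from h import *
go(.597,-.3456,.10,-8.5)"
```

```text
tcp [ 0.4709 -0.3994  0.2513] yaw -8.92 tilt 0.05 gap 0.0440 t 27.9 F [-0.6  0.7 -4.4]
 turn z units -0.053  then shift units [ 2.334 -1.438  3.025]
```

```bash

python3 -m inch '[[0,0,-0.053,0.15,-0.1,0,1],[0,0,0,0.35,-0.2,0,1],[0,0,0,0.45,-0.3,0.1,1],[0,0,0,0.45,-0.3,0.3,1],[0,0,0,0.45,-0.25,0.5,1],[0,0,0,0.3,-0.2,0.5,1],[0,0,0,0.184,-0.088,0.5,1],[0,0,0,0,0,0.5,1],[0,0,0,0,0,0.4,1],[0,0,0,0,0,0.225,1],[0,0,0,0,0,0,1],[0,0,0,0,0,0,1]]'
python3 -c "
from h import *
go(.597,-.3456,.0165,-8.5)
im=env.read_camera('wrist');crop('w',im,0,0,512,384,'w16')"
```

```text
clock: 29.1
tcp_pos: [0.5978, -0.3463, 0.101]
orientation: [0.0, 0.997, -0.074, 0.0]
wrist_force: [0.2, -0.4, -4.0]
finger_gap: 0.0438
tcp [ 0.5978 -0.3463  0.101 ] yaw -8.50 tilt 0.06 gap 0.0438 t 29.1 F [ 0.2 -0.4 -4. ]
 turn z units -0.001  then shift units [-0.018 -0.012  1.69 ]
```

View pics/w16.png

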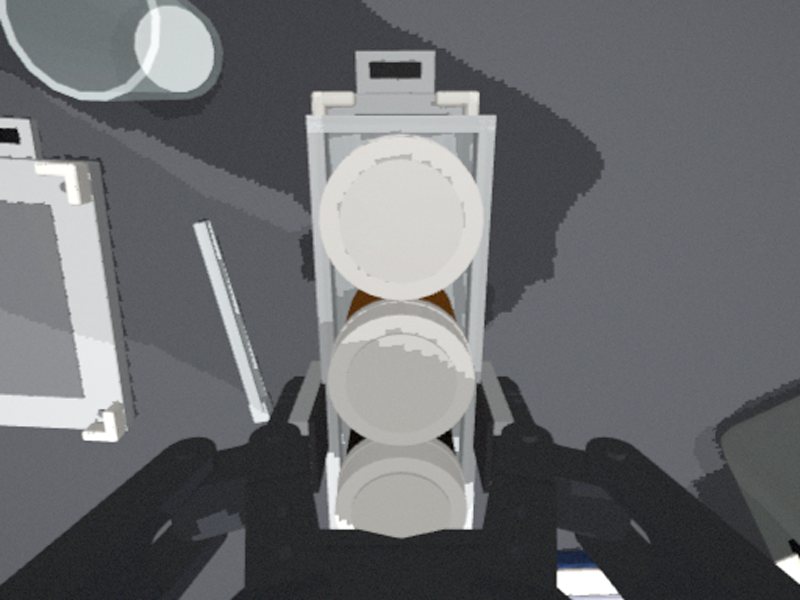

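```bash
python3 - <<'E'
from h import *
rel(env.get_state(),[('tray far',[(312,93),(480,92)],.02,.097),('wall',[(306,116),(495,116)],.121,.083)])
E
python3 -m inch '[[0,0,0,-0.02,0,0.2,1],[0,0,0,0,0,0.4,1],[0,0,0,0,0,0.4,1],[0,0,0,0,0,0.25,1],[0,0,0,0,0,0.1,1],[0,0,0,0,0,0.1,1],[0,0,0,0,0,0.05,1],[0,0,0,0,0,0,1],[0,0,0,0,0,0,1]]'
python3 -c "
from h import *
go(.597,-.3456,.0165,-8.5)
im=env.read_camera('wrist');crop('w',im,0,0,512,384,'w17')"
```

```text
tray far len 0.0732  centre rel tcp x -0.0015 y 0.0006  ang -8.2
wall len 0.0457  centre rel tcp x 0.0004 y -0.0007  ang -8.5
clock: 30.05
tcp_pos: [0.5967, -0.3466, 0.0258]
orientation: [0.0, 0.997, -0.074, 0.001]
wrist_force: [-0.1, 0.6, -3.8]
finger_gap: 0.044
tcp [ 0.5967 -0.3466  0.0258] yaw -8.54 tilt 0.07 gap 0.0440 t 30.05 F [-0.1  0.6 -3.8]
 turn z units -0.005  then shift units [ 0.003 -0.02   0.187]
```

View pics/w17.png

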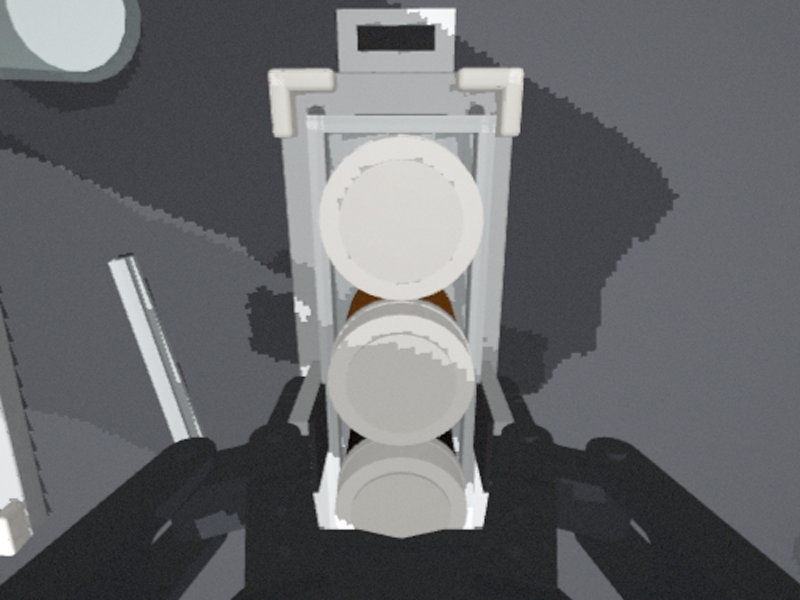

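```bash
python3 - <<'E'
from h import *
rel(env.get_state(),[('tray far',[(269,70),(523,69)],.02,.097),('inner',[(290,88),(502,88)],.02,.091),('wall',[(307,116),(495,116)],.0458,.083)])
E
python3 -m inch '[[0,0,0,-0.02,0,0.04,1],[0,0,0,0,0,0.04,1],[0,0,0,0,0,0.04,1],[0,0,0,0,0,0.04,1],[0,0,0,0,0,0.03,1],[0,0,0,0,0,0.01,1],[0,0,0,0,0,0,1],[0,0,0,0,0,0,1]]'
```

```text
tray far len 0.0720  centre rel tcp x -0.0009 y 0.0001  ang -8.3
inner len 0.0608  centre rel tcp x -0.0009 y -0.0010  ang -8.5
wall len 0.0452  centre rel tcp x 0.0005 y -0.0007  ang -8.5
clock: 30.9
tcp_pos: [0.5952, -0.3461, 0.0167]
orientation: [0.0, 0.997, -0.074, 0.0]
wrist_force: [-3.1, 3.2, 5.9]
finger_gap: 0.044
```

```bash

python3 -m inch '[[0,0,0,0,0,0,0.3],[0,0,0,0,0,0,0],[0,0,0,0,0,0,0],[0,0,0,0,0,0,0],[0,0,0,0,0,0,0],[0,0,0,0,0,-0.2,0],[0,0,0,0,0,-0.4,0],[0,0,0,0,0,-0.6,0],[0,0,0,0,0,-0.7,0],[0,0,0,0,0,-0.8,0],[0,0,0,0,0,-0.8,0],[0,0,0,0,0,-0.5,0]]'
python3 -c "
from h import *
go(.597,.033,.16,13)
im=env.read_camera('wrist');crop('w',im,0,0,512,384,'w18')"
```

```text
clock: 32.1
tcp_pos: [0.5961, -0.3467, 0.22]
orientation: [0.001, 0.997, -0.074, 0.002]
wrist_force: [0.6, -0.7, 0.4]
finger_gap: 0.0859
tcp [ 0.5961 -0.3467  0.22  ] yaw -8.54 tilt 0.30 gap 0.0859 t 32.1 F [ 0.6 -0.7  0.4]
 turn z units -2.692  then shift units [ 1.727 -7.395  1.2  ]
```

View pics/w18.png

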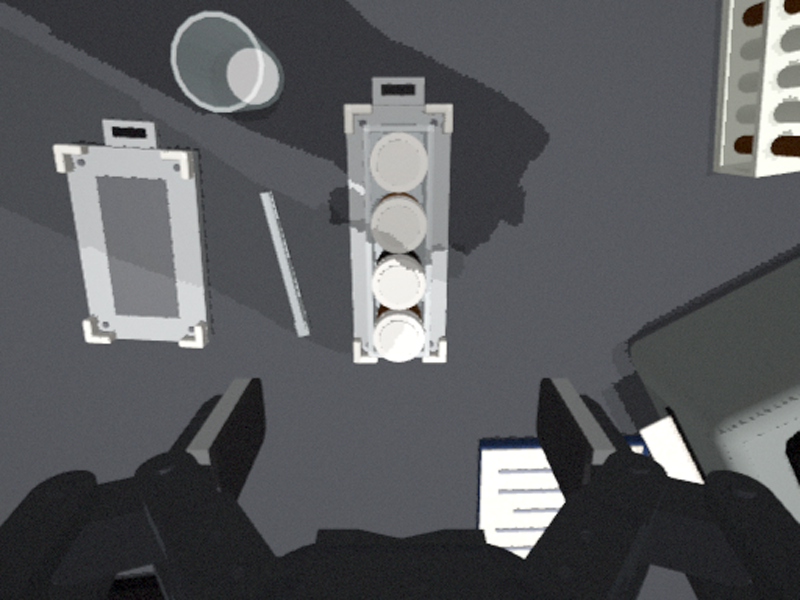

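```bash

python3 - <<'E'
from h import *
st=env.get_state()
P=np.array([hit('wrist',(p[0]/1.5625-.2,p[1]/1.5625-.2),.02,st)[:2] for p in [(54,147),(191,153),(85,343),(207,348)]]);a=P[0]+P[1]-P[2]-P[3];b=P[1]+P[3]-P[0]-P[2];L=np.linalg.norm
print('B',P.mean(0).round(4),L(a)/2,L(b)/2,np.degrees(np.arctan2(a[1],a[0])),np.degrees(np.arctan2(b[1],b[0])))
E
python3 -m inch '[[0,0,-0.5,0,0,0,0],[0,0,-0.8,0,0,0,0],[0,0,-0.8,0,0,0,0],[0,0,-0.592,0,0,0,0],[0,0,0,0.1,-0.4,0,0],[0,0,0,0.2,-0.8,0,0],[0,0,0,0.2,-0.9,0,0],[0,0,0,0.2,-0.9,0,0],[0,0,0,0.2,-0.9,0,0],[0,0,0,0.2,-0.9,0,0],[0,0,0,0.2,-0.9,0,0],[0,0,0,0.2,-0.8,0.2,0]]'
python3 -m inch '[[0,0,0,0.15,-0.6,0.4,0],[0,0,0,0.077,-0.295,0.4,0],[0,0,0,0,0,0.1,0],[0,0,0,0,0,0,0],[0,0,0,0,0,0,0]]'
python3 -c "
from h import *
go(.597,.033,.16,13)
im=env.read_camera('wrist');crop('w',im,0,0,512,384,'w19')"
```

```text
B [ 0.4028 -0.3256] 0.14941778522465834 0.09494614945668631 78.03014864841919 -11.189891365965316
clock: 33.35
tcp_pos: [0.5957, -0.0106, 0.2072]
orientation: [0.0, 0.994, 0.113, 0.002]
wrist_force: [0.7, -0.1, 0.4]
finger_gap: 0.0856
clock: 33.85
tcp_pos: [0.5968, 0.0325, 0.1611]
orientation: [0.0, 0.994, 0.113, 0.001]
wrist_force: [-1.0, -0.2, 0.8]
finger_gap: 0.0856
tcp [0.5968 0.0325 0.1611] yaw 12.93 tilt 0.07 gap 0.0856 t 33.85 F [-1.  -0.2  0.8]
 turn z units -0.008  then shift units [ 0.006 -0.008  0.022]
```

View pics/w19.png

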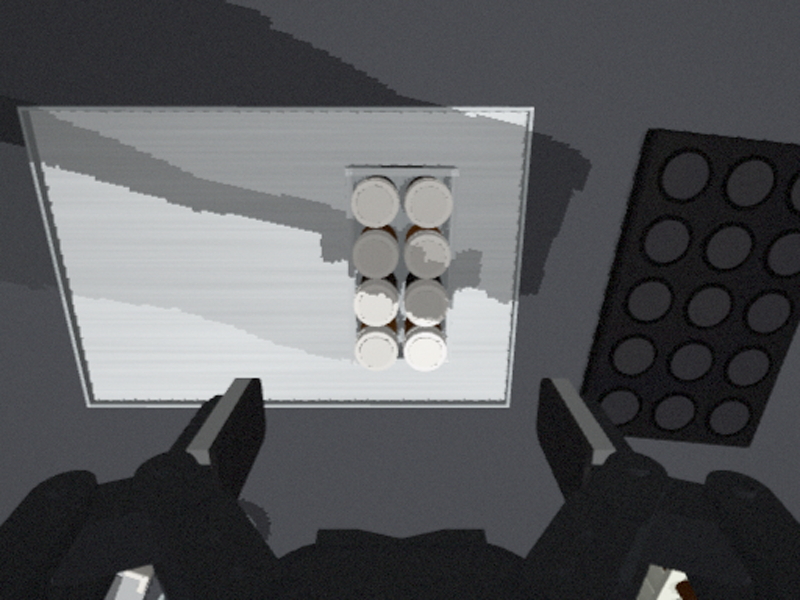

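```bash
python3 - <<'E'
from h import *
rel(env.get_state(),[('all',[(376,203),(428,204),(376,257),(427,257),(376,303),(426,302),(376,352),(425,352)],.049,0),('axis L',[(376,352),(376,203)],.049,0),('axis R',[(425,352),(428,204)],.049,0),('wall',[(346,172),(459,172)],.029,.061),('b',[(376,203),(428,204)],.049,0)])
go(.597,.033,.009,13)
E
```

```text
all len 0.0276  centre rel tcp x 0.0008 y -0.0009  ang 11.8
axis L len 0.0871  centre rel tcp x -0.0133 y -0.0006  ang 102.0
axis R len 0.0866  centre rel tcp x 0.0149 y -0.0003  ang 102.8
wall len 0.0635  centre rel tcp x 0.0015 y 0.0023  ang 12.9
b len 0.0276  centre rel tcp x 0.0012 y -0.0439  ang 11.8
tcp [0.5971 0.0323 0.1613] yaw 12.91 tilt 0.11 gap 0.0852 t 33.9 F [-0.1 -0.3  0.5]
 turn z units -0.011  then shift units [ 2.000e-03 -1.300e-02  3.047e+00]
```

```bash

python3 -m inch '[[0,0,0.04,0.02,0,0.2,0],[0,0,0,0,0,0.4,0],[0,0,0,0,0,0.5,0],[0,0,0,0,0,0.5,0],[0,0,0,0,0,0.5,0],[0,0,0,0,0,0.4,0],[0,0,0,0,0,0.2,0],[0,0,0,0,0,0.2,0],[0,0,0,0,0,0.1,0],[0,0,0,0,0,0.03,0],[0,0,0,0,0,0,0],[0,0,0,0,0,0,0]]'
python3 -m inch '[[0,0,0,0,0,0,1],[0,0,0,0,0,0,1],[0,0,0,0,0,0,1],[0,0,0,0,0,0,1],[0,0,0,0,0,0,1],[0,0,0,0,0,0,1],[0,0,0,0,0,0,1]]' 100
python3 - <<'E'
from h import *
go(.4573,-.0046,.2,14.4)
im=env.read_camera('wrist');crop('w',im,0,0,512,384,'w20')
E
```

```text
clock: 35.1
tcp_pos: [0.5979, 0.0338, 0.0095]
orientation: [0.0, 0.994, 0.11, 0.001]
wrist_force: [-0.2, 0.0, 0.2]
finger_gap: 0.0852
clock: 35.8
tcp_pos: [0.5981, 0.0338, 0.01]
orientation: [0.0, 0.994, 0.11, 0.001]
wrist_force: [-0.6, -0.4, 5.9]
finger_gap: 0.0612
tcp [0.5981 0.0338 0.01  ] yaw 12.69 tilt 0.12 gap 0.0612 t 35.8 F [-0.6 -0.4  5.9]
 turn z units -0.214  then shift units [-2.918  0.044 -3.799]
```

View pics/w20.png

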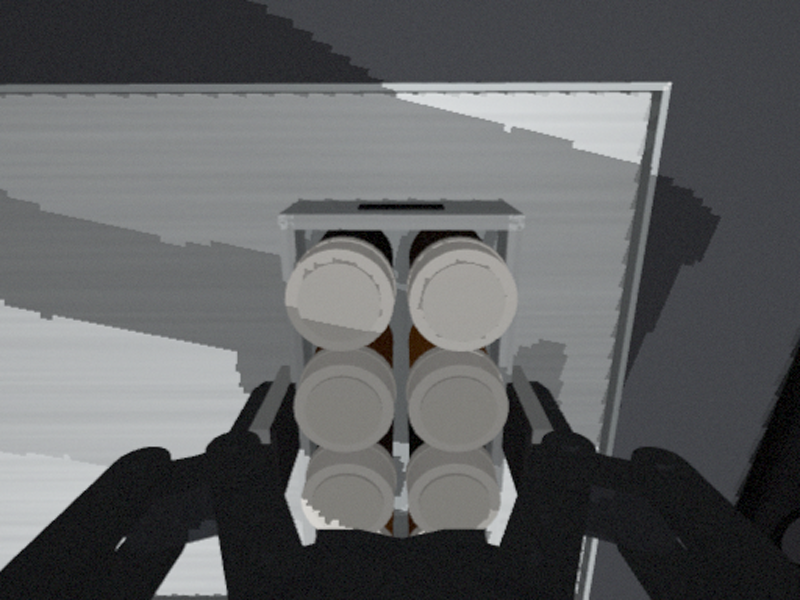

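```bash
python3 - <<'E'
from h import *
rel(env.get_state(),[('wall top',[(279,217),(524,217)],.029,.061),('wall bot',[(296,202),(506,202)],.003,.061)])
E
python3 -m inch '[[0,0,0,0,0,-0.05,1],[0,0,0,0,0,-0.1,1],[0,0,0,0,0,-0.15,1],[0,0,0,0,0,-0.25,1],[0,0,0,0,0,-0.4,1],[0,0,0,0,0,-0.5,1],[0,0,0,0,0,-0.6,1],[0,0,0,0,0,-0.6,1],[0,0,0,0,0,-0.5,1],[0,0,0,0,0,-0.4,1],[0,0,0,0,0,-0.2,1],[0,0,0,0,0,0,1]]'
python3 -m inch '[[0,0,0.2,0,0,0,1],[0,0,0.4,0,0,0,1],[0,0,0.5,0,0,0,1],[0,0,0.5,0,0,0,1],[0,0,0.5,0,0,0,1],[0,0,0.5,0,0,0,1],[0,0,0.36,0,0,0,1],[0,0,0,0,0,0,1]]'
python3 -c "
from h import *
go(.402,-.3245,.10,-11)"
```

```text
wall top len 0.0633  centre rel tcp x 0.0006 y 0.0020  ang 12.7
wall bot len 0.0651  centre rel tcp x 0.0005 y 0.0017  ang 12.7
clock: 37.05
tcp_pos: [0.5982, 0.0337, 0.1982]
orientation: [0.0, 0.994, 0.11, 0.002]
wrist_force: [-0.3, 0.0, -3.2]
finger_gap: 0.0618
clock: 37.85
tcp_pos: [0.5963, 0.0338, 0.1943]
orientation: [-0.0, 0.995, -0.096, -0.002]
wrist_force: [-0.2, -0.3, -2.9]
finger_gap: 0.0615
tcp [0.5963 0.0338 0.1943] yaw -11.07 tilt 0.18 gap 0.0615 t 37.85 F [-0.2 -0.3 -2.9]
 turn z units -0.008  then shift units [-2.447  7.776  1.886]
```

```bash

python3 -m inch '[[0,0,0,-0.08,0.25,0,1],[0,0,0,-0.16,0.5,0,1],[0,0,0,-0.24,0.75,0,1],[0,0,0,-0.28,0.88,0,1],[0,0,0,-0.28,0.88,0,1],[0,0,0,-0.28,0.88,0,1],[0,0,0,-0.28,0.88,0,1],[0,0,0,-0.28,0.88,0,1],[0,0,0,-0.24,0.75,0,1],[0,0,0,-0.16,0.5,0.1,1],[0,0,0,-0.1,0.35,0.2,1],[0,0,0,-0.067,0.24,0.3,1]]'
python3 -m inch '[[0,0,0,0,0,0.5,1],[0,0,0,0,0,0.4,1],[0,0,0,0,0,0.25,1],[0,0,0,0,0,0,1],[0,0,0,0,0,0,1]]'
python3 -c "
from h import *
go(.402,-.3245,.0167,-11)
im=env.read_camera('wrist');crop('w',im,0,0,512,384,'w21')"
```

```text
clock: 39.05
tcp_pos: [0.4019, -0.3248, 0.1662]
orientation: [0.001, 0.995, -0.097, 0.0]
wrist_force: [-0.8, 0.9, -2.9]
finger_gap: 0.0612
clock: 39.55
tcp_pos: [0.4031, -0.3229, 0.1089]
orientation: [-0.0, 0.995, -0.096, -0.0]
wrist_force: [-0.6, -1.1, -2.6]
finger_gap: 0.0612
tcp [ 0.4031 -0.3229  0.1089] yaw -10.99 tilt 0.01 gap 0.0612 t 39.55 F [-0.6 -1.1 -2.6]
 turn z units 0.001  then shift units [-0.016  0.037  1.844]
```

View pics/w21.png

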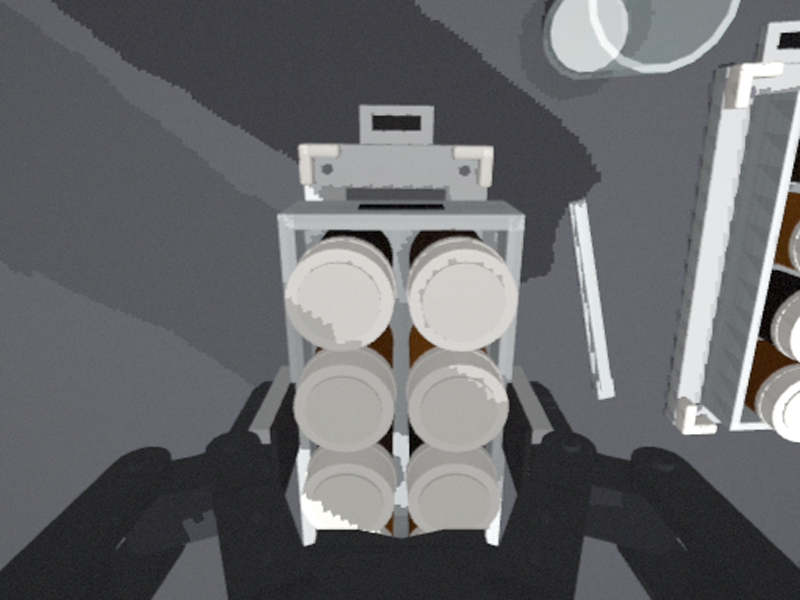

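```bash
python3 - <<'E'
from h import *
rel(env.get_state(),[('tray far',[(299,147),(494,148)],.02,.075),('wall top',[(278,216),(524,216)],.128,.061)])
E
python3 -m inch '[[0,0,0,-0.03,0,0.2,1],[0,0,0,0,0,0.4,1],[0,0,0,0,0,0.4,1],[0,0,0,0,0,0.3,1],[0,0,0,0,0,0.2,1],[0,0,0,0,0,0.1,1],[0,0,0,0,0,0.07,1],[0,0,0,0,0,0,1],[0,0,0,0,0,0,1]]'
python3 -c "
from h import *
go(.402,-.3245,.0167,-11)
im=env.read_camera('wrist');crop('w',im,0,0,512,384,'w22')"
```

```text
tray far len 0.0909  centre rel tcp x -0.0014 y 0.0018  ang -11.3
wall top len 0.0637  centre rel tcp x 0.0006 y 0.0016  ang -11.0
clock: 40.5
tcp_pos: [0.4022, -0.3229, 0.0257]
orientation: [0.0, 0.995, -0.096, 0.0]
wrist_force: [-0.7, -0.7, -3.6]
finger_gap: 0.0618
tcp [ 0.4022 -0.3229  0.0257] yaw -11.00 tilt 0.07 gap 0.0618 t 40.5 F [-0.7 -0.7 -3.6]
 turn z units -0.0  then shift units [0.002 0.033 0.18 ]
```

View pics/w22.png

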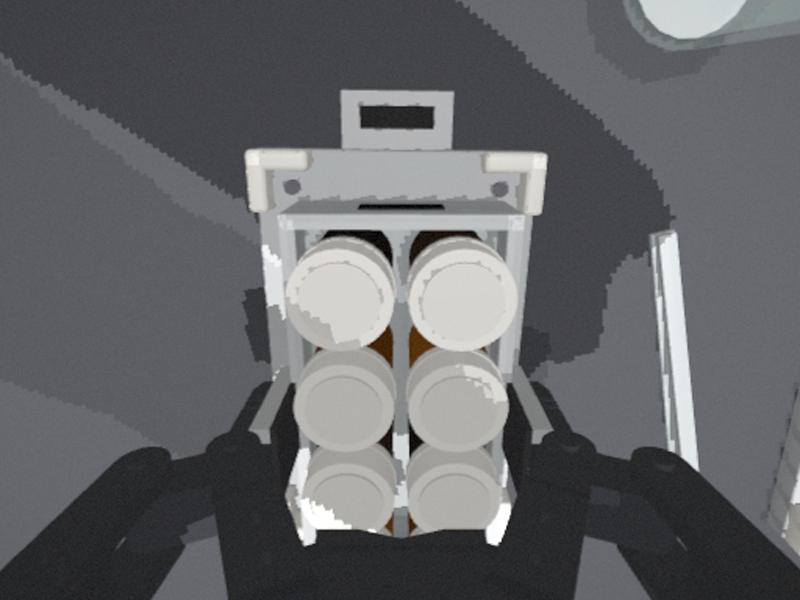

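```bash
python3 - <<'E'
from h import *
rel(env.get_state(),[('tray far',[(246,152),(547,153)],.02,.075),('inner',[(265,170),(526,171)],.02,.069),('wall top',[(278,216),(524,216)],.045,.061),('wall bot',[(296,204),(506,204)],.019,.061)])
E
python3 -m inch '[[0,0,0,-0.03,0,0.04,1],[0,0,0,0,0,0.04,1],[0,0,0,0,0,0.04,1],[0,0,0,0,0,0.03,1],[0,0,0,0,0,0.02,1],[0,0,0,0,0,0.01,1],[0,0,0,0,0,0,1],[0,0,0,0,0,0,1]]'
```

```text
tray far len 0.0897  centre rel tcp x -0.0008 y 0.0008  ang -11.2
inner len 0.0787  centre rel tcp x -0.0011 y -0.0000  ang -11.2
wall top len 0.0634  centre rel tcp x 0.0006 y 0.0015  ang -11.0
wall bot len 0.0651  centre rel tcp x 0.0006 y 0.0022  ang -11.0
clock: 41.35
tcp_pos: [0.4003, -0.3221, 0.017]
orientation: [0.0, 0.995, -0.096, 0.0]
wrist_force: [-2.2, 1.7, 5.2]
finger_gap: 0.0616
```

Contact made at the expected height; release, retreat and inspect everything.

```bash

python3 -m inch '[[0,0,0,0,0,0,0.3],[0,0,0,0,0,0,0],[0,0,0,0,0,0,0],[0,0,0,0,0,0,0],[0,0,0,0,0,0,0],[0,0,0,0,0,-0.2,0],[0,0,0,0,0,-0.4,0],[0,0,0,0,0,-0.6,0],[0,0,0,0,0,-0.7,0],[0,0,0,0,0,-0.8,0],[0,0,0,0,0,-0.8,0],[0,0,0,0,0,-0.5,0]]'
python3 -m inch '[[0,0,0,0,-0.2,-0.2,0],[0,0,0,0,-0.4,-0.2,0],[0,0,0,0,-0.6,0,0],[0,0,0,0,-0.4,0,0],[0,0,0,0,-0.2,0,0],[0,0,0,0,0,0,0],[0,0,0,0,0,0,0],[0,0,0,0,0,0,0]]'
python3 - <<'E'
from h import *
go(.4,-.24,.25)
for n in ('scene','side','wrist'):
    im=env.read_camera(n)
    cv2.imwrite(f'pics/{n}F.png',im[:,:,::-1])
    if n=='scene': crop(n,im,110,120,410,300,'f1')
    if n=='side': crop(n,im,140,110,360,350,'f2')
    if n=='wrist': crop(n,im,0,0,512,384,'f3')
E
```

```text
clock: 42.55
tcp_pos: [0.401, -0.3229, 0.2202]
orientation: [0.001, 0.995, -0.096, 0.002]
wrist_force: [0.2, -0.8, -0.2]
finger_gap: 0.0854
clock: 43.35
tcp_pos: [0.4174, -0.2345, 0.2358]
orientation: [-0.0, 0.995, -0.096, -0.0]
wrist_force: [-0.7, -0.7, -0.7]
finger_gap: 0.0857
tcp [ 0.4174 -0.2345  0.2358] yaw -11.05 tilt 0.02 gap 0.0857 t 43.35 F [-0.7 -0.7 -0.7]
 turn z units -0.0  then shift units [-0.321  0.175 -0.283]
```

View pics/f1.png

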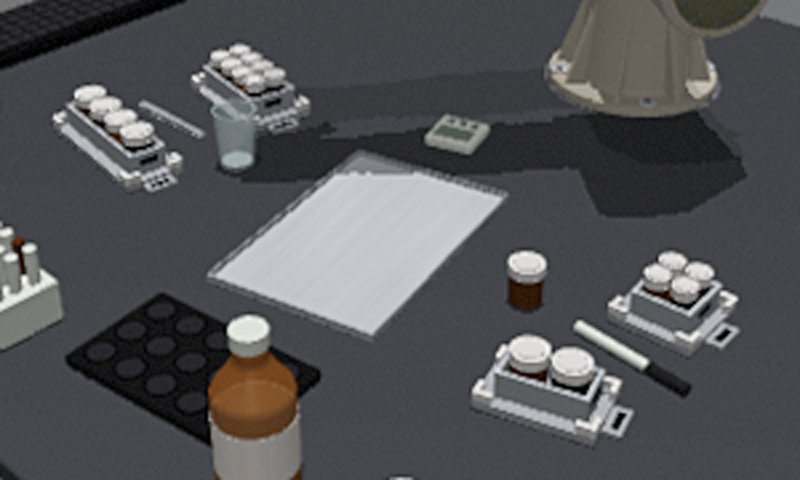

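View pics/f2.png

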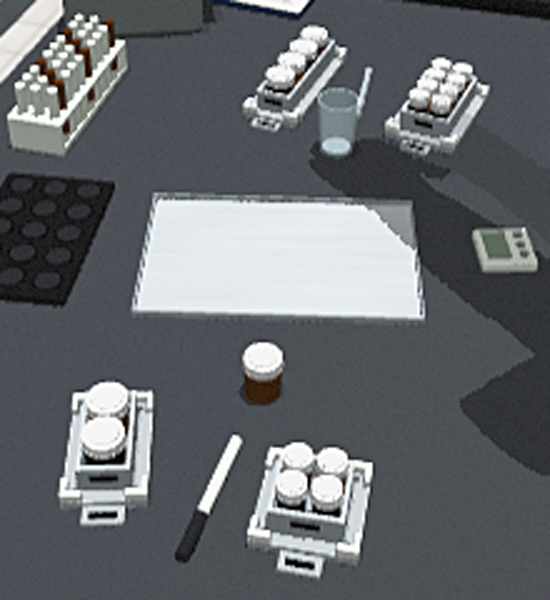

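View pics/f3.png

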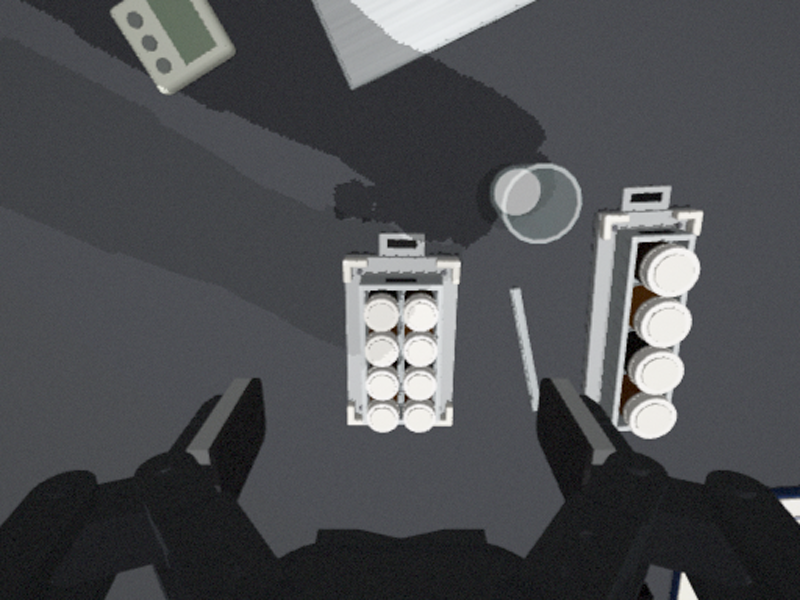

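```bash
python3 - <<'E'
from h import *
rel(env.get_state(),[('lv',[(382,313),(421,313),(381,350),(421,350),(381,384),(420,384),(382,418),(419,418)],.056,0),('tray B',[(343,259),(460,259),(347,425),(453,425)],.02,0),
('lj',[(670,270),(663,321),(656,371),(650,416)],.056,0),('A far',[(598,213),(703,213)],.02,.097)])
E
python3 -c "
from h import *
c=hit('side',(140+335/2.5,110+150/2.5),0);print('beaker base now',c[:2],env.get_state()['wrist_force'])"
```

```text
lv len 0.0283  centre rel tcp x 0.0004 y 0.0881  ang -11.0
tray B len 0.0908  centre rel tcp x 0.0002 y 0.0882  ang -11.1
lj len 0.0386  centre rel tcp x 0.1922 y 0.0709  ang -98.5
A far len 0.0790  centre rel tcp x 0.1882 y 0.0746  ang -11.1
beaker base now [ 0.51396386 -0.21372046] [-0.44282946  0.10878887 -0.0167061 ]
```

```bash
python3 - <<'E'
from h import *
st=dict(env.get_state());st['tcp_pos']=np.array([.5961,-.3467,.22]);st['orientation']=np.array([.001,.997,-.074,.002])
rel(st,[('lj',[(399,165),(399,224),(399,283),(400,336)],.056,0),('tray A',[(344,105),(453,105),(354,362),(446,361)],.02,0)])
st['tcp_pos']=np.array([.6086,.3175,.1921]);st['orientation']=np.array([-.001,.99,.144,.005])
rel(st,[('sj',[(393,236),(393,295)],.056,0),('tray C',[(337,169),(449,169),(343,333),(447,333)],.02,0)])
env.hand_in()
E
```

```text
lj len 0.0371  centre rel tcp x 0.0001 y -0.0028  ang -98.6
tray A len 0.0732  centre rel tcp x 0.0001 y -0.0016  ang -8.5
sj len 0.0370  centre rel tcp x -0.0029 y -0.0031  ang -73.7
tray C len 0.0719  centre rel tcp x -0.0024 y -0.0006  ang 16.5
the job is handed in; nothing more can be done
```

I took both stacks apart, top carriers first, and set each of the four carriers into its own tray. The job was handed in at about 43 s, inside the 112 s limit. Each carrier was lowered until the wrist force showed contact at the expected height, then released. No verdict was reported.

**Centring:** my last overhead checks put each carrier's centre within about 3 mm of its tray's centre, against 12 mm allowed:

| Carrier | Offset from tray centre |
|---|---|
| long_vial_carrier | about 0 mm |
| long_jar_carrier | about 1 mm |
| short_vial_carrier | about 2 mm |
| short_jar_carrier | about 2.5 mm |

**Alignment and tilt:** the last views showed the carriers in line with their trays and standing level inside their guides. I judged tilt by eye and did not measure it.

**Disagreement:** a final view from off to one side put the long_jar_carrier about 5 mm from its tray centre. That view covered only part of the tray and measured its width 5 mm too large. I trusted the straight-down view, which gave 1 mm.

**Beaker:** it stood upright at the end. My readings of its base before and after differ by about 6 mm, which is within the accuracy of that reading. Nothing I saw suggests it was touched.

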